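# Restack the tip trays on the stacker base

### The arm

A 7-joint arm with a two-finger parallel gripper is mounted at the origin on the work surface. World frame = base frame: x ahead of the robot, y to its left, z up, the work surface at z = 0. Lengths are in m, angles in rad, forces in N, time in s.
With the tool pointing down it reaches from about 0.35 to 0.9 m from the base axis. Payload 8.1 kg.
Tool frame: the origin (TCP) lies between the finger pads; the fingertips stand 19 mm ahead of it and the grasp point (between the pads) is the TCP; z points along the fingers, y is the line along which they close (so a half turn about z gives the same grasp; the last joint's range is limited). The gripper opens to 85 mm and grips with 20 to 120 N. Pads are 22 mm wide; open, the fingers measure 114 mm over their backs; the gripper's body (76 mm by 85 mm) begins 54 mm behind the grasp point. The pads swing forward as they close: fully open they stand 13 mm farther back than shut.
Start: joints at [1.03, 0.434, 0.025, 1.573, -0.012, 1.134, -0.075], TCP at [0.265, -0.566, 0.25] pointing down, gripper open.
Joint ranges: [-2.62, 2.62], [-0.44, 2.09], [-1.27, 1.32], [0.08, 2.57], [-1.32, 4.46], [0.12, 2], [-2.74, 2.74]. Speed limits (rad/s): [2.22, 2.22, 3.01, 3.01, 3.14, 3.14, 3.14].

### API

Orientations are given as a unit quaternion [w, x, y, z].
In Python, from bench import env, imaging, nets gives the robot as it stands.
- The arm moves only by the tool apply_moves, never from a script. Its argument "series" is a list of rows, each an object with "gripper": the opening, from 0 (shut) to 1 (fully open); "slide": the shift along the tool's x, y, z in m, a list of three; "rotation": the turn, a rotation vector about the tool's x, y, z in degrees, a list of three. In form: [{"gripper": gripper, "slide": [x, y, z], "rotation": [rx, ry, rz]}, ...]. A call has 1 to 5 rows; each row shifts and turns the commanded pose from where the row before left it, along the tool's axes as they then stand; what a row does not reach is not made up. A row lasts 1/12 s, in which the tool goes at most 41.7 mm and 7.16 degrees, less where a joint would pass 70% of its speed; a pose out of reach is approached as far as the arm can. A call with a gripper value outside its range is refused whole. The fingers move at their own pace and stop on an object; "newtons" is the grip in N (left out, the last holds). Time passes only in rows, so rows that do not move let the fingers close. It gives the time, the measured TCP pose, the force, the opening and the grip force at its end, in the units of the state.
- env.get_obs(): the state, without advancing time (a new reading comes with each control period).
- imaging.capture(name): name is "side" or "top" or "wrist"; returns a dict with "color" (400x640x3 uint8, red, green, blue), "depth" (400x640 float32, m along the optical axis (not along the pixel's ray), 0 where there is no reading), "camera_matrix" (3x3 intrinsics, pixels), "dist_coeffs" ([k1, k2, p1, p2, k3] as OpenCV has them; the pictures are not rectified), "rvec" (rotation vector, rad) and "tvec" (3), from world to camera coordinates, as OpenCV has them; the wrist camera has in their place "mount" (4x4, takes a point from camera to tool coordinates, whose origin is the TCP and whose axes are the flange's). Camera axes: x right, y down, z forward; pixel columns grow to the right and rows downward; lengths in m; the calibration is good to about 2 mm. A picture is of the moment at which its call begins: read the wrist's pose just before it.
- env.hand_in(): hands the job in; it is judged then, once.
Trained networks look in the newest picture that a camera, given by its name, has taken for a name from the list of things; names that differ only in an ending like _2 or _b are one class to them, and where a whole thing is asked for, a point or a joint stands for the part that bears it (a point fixed in the world has none). Each returns a list of dicts, best first, with "conf" (0 to 1); they miss things now and then, are a little off and sometimes report something else, mostly with a low value. They report only what shows in the picture. A call takes as long as a camera call. They do not tell look-alikes from the thing itself.
- nets.find_in(target, camera): "point" ([x, y, z] in m, in the coordinates of the camera as it stood for that picture, good to about 4 mm: the middle of the surface that is visible of it).
The state is a dict: "clock": time; "q": joint angles; "joint_velocities": joint speeds; "effort": joint torques, N m; "tcp_pos": TCP position; "tool_rot": TCP orientation; "force": force on the tool from outside, world axes, zero at the start; "torque": the same for the moment, N m; "width": finger opening in m; "finger_force": force on a finger pad.
Only numpy, scipy, OpenCV 4.12 (cv2) and the standard library are available. Lean on these libraries where they do the work, as an engineer would, in place of code of your own. Each camera call takes 0.05 s, during which the arm holds its last target. There are 200 camera calls.

### The job

Build up the tip stack on the stacker base: the blue tray first, the yellow tray from the sloped stand on it, and the white lid on top, cut corners over cut corners and every skirt fully down over the crown below. Set each one down rather than dropping it, and leave the bottle, jar, beaker, timer and tube rack where they stand.

Things in the scene. Friction and masses are not known exactly. Their poses are not given: they have to be found in the camera images.
- dock: Stacker base, fixed: grey plate 140 x 90 x 12 mm with a green seat of the trays' outline (112 x 62 mm, both corners at its +x end cut off by 16 mm, red band there). Its flat shoulder, 22 mm above the bench, carries the same 8 mm high crown as the trays. Origin: centre of its underside; x to the cut-corner end, z up
- dock_top (a point): Centre of the stacker base's shoulder plane, 22 mm above the bench: where the underside origin of a seated bottom tray lies
- dock_notch (a point): Middle of the cut-corner end of the stacker base's seat, on its shoulder plane, 56 mm from dock_top along x
- blue: Blue pipette-tip tray, upright on the bench, 100 to 200 g, 112 x 62 mm, corners at its +x end cut by 16 mm (white band there). Upright sides to a shoulder 30 mm up; on it an 8 mm high crown set in 6 mm, tapered by 4 mm a side. Below, a hollow skirt 10 mm deep, walls 4 mm, fits over the crown of what is below with 2 mm play a side. Origin: centre of underside; x along its length, z up
- blue_top (a point): Centre of the blue tray's shoulder plane, 30 mm above its origin
- blue_notch (a point): Middle of the blue tray's cut-corner end at underside height, 56 mm from its origin along x
- yellow: Yellow pipette-tip tray, in size and form the same as the blue one (112 x 62 mm, shoulder 30 mm, crown to 38 mm), lying face up on the sloped stand with its cut-corner +x end (white band) at the top of the slope, held by gravity. Origin: centre of its underside; x along its length, z out of its top
- yellow_top (a point): Centre of the yellow tray's shoulder plane, 30 mm from its origin along its z
- yellow_notch (a point): Middle of the yellow tray's cut-corner end at underside level, 56 mm from its origin along x
- lid: White lid of the trays' outline (112 x 62 mm, corners at its +x end cut off by 16 mm, red band there), 30 mm high, upright sides, flat top, no crown, same hollow skirt below; right way up on the bench, 60 to 130 g. Origin: centre of its underside; x along its length, z up
- lid_notch (a point): Middle of the lid's cut-corner end at underside height, 56 mm from its origin along x
- stand: Steel drying stand, fixed: a board 150 x 76 mm sloping at 35 degrees, rising along the stand's own x (to the robot's left and somewhat towards it) to about 104 mm above the bench, open at the sides; a lip 14 mm above the board at the low end stops the tray. Origin: on the bench under its middle, z up; the yellow tray's origin starts 56 mm above it
- jar: Bystander: small jar with a red cap, 40 mm across, 58 mm high, just beyond the stand as seen from the robot. Origin: centre of its underside
- amber: Bystander: amber bottle, 64 mm across, 140 mm high. Origin: centre of its underside
- timer: Bystander: red bench timer 46 x 36 x 22 mm, on the bench beside the stacker base. Origin: centre of its underside
- rack: Bystander: orange tube rack 90 x 170 mm, 54 mm high with its caps. Origin: centre of its underside
- beaker: Bystander: glass beaker, 68 mm across, 75 mm high, past the high end of the stand. Origin: centre of its underside
There are look-alikes about, which are no part of the job. Of the things shaped like the yellow, the yellow one is meant.

How it is judged:
At the end, for the whole second after the job is handed in: Blue tray on the stacker base, yellow tray on blue, lid on yellow: each one's underside centre within 4.5 mm of the centre of the shoulder below, its cut-corner end within 6 mm (level distance) of the one below, level within 0.05 rad, at rest (distance between blue and dock_top below 0.0045 m and horizontal distance between blue_notch and dock_notch below 0.006 m and angle between each of blue, yellow, lid's own z axis and vertical below 0.05 rad and linear speed of each of blue, yellow, lid below 0.02 m/s and distance between yellow and blue_top below 0.0045 m and horizontal distance between yellow_notch and blue_notch below 0.006 m and distance between lid and yellow_top below 0.0045 m and horizontal distance between lid_notch and yellow_notch below 0.006 m); the robot touches nothing.
It fails at once if the bottle, jar, beaker, timer or tube rack is moved more than 25 mm (distance of any of jar, amber, timer, rack, beaker from where it was at the start of the episode above 0.025 m).
It fails at once if a tray or the lid falls: free of the fingers and faster than 0.6 m/s (a drop of about 20 mm) ((contact force between the fingers and blue below 0.05 N and linear speed of blue above 0.6 m/s) or (contact force between the fingers and yellow below 0.05 N and linear speed of yellow above 0.6 m/s) or (contact force between the fingers and lid below 0.05 N and linear speed of lid above 0.6 m/s)).
It also fails if it takes over 72 s, if anything falls off the work surface, if the arm or the gripper's body presses on something with over 40 N, if the wrist force passes 120 N, or if a joint passes its speed limit or range.

## Working session

There is one attempt and no reset: what is moved stays moved. The work goes in short steps, Python scripts to look and compute and a tool call to move; the robot and the scene stay as the last step left them, time stands still between calls to the robot, and variables do not carry over. Pictures are saved under pics/ and viewed, at most 10 in all, crops included, and the job is handed in when it is done.

Besides the shell and the picture viewer there is one more tool, called after "Call:" as a command line: name --argument value ..., lists and objects as JSON in quotes. apply_moves: Moves the arm, as the interface text tells. Its arguments: {"type":"object","properties":{"series":{"type":"array","items":{"type":"object","properties":{"gripper":{"type":"number"},"slide":{"type":"array","items":{"type":"number"}},"rotation":{"type":"array","items":{"type":"number"}}}}},"newtons":{"type":"number"}},"required":["series"]}

```bash
ls; mkdir -p pics
cat > h.py <<'E'
import numpy as np, cv2
from bench import env, imaging, nets
from scipy.spatial.transform import Rotation as R
def save(n,img): cv2.imwrite('pics/'+n+'.png',img[:,:,::-1])
def cam2world(c,o=None):
    T=np.eye(4)
    if 'rvec' in c:
        Rm=cv2.Rodrigues(np.array(c['rvec'],float))[0]; T[:3,:3]=Rm.T; T[:3,3]=-Rm.T@np.ravel(c['tvec'])
    else:
        q=np.array(o['tool_rot']); W=np.eye(4); W[:3,:3]=R.from_quat(q[[1,2,3,0]]).as_matrix(); W[:3,3]=o['tcp_pos']; T=W@np.array(c['mount'])
    return T
def cloud(c,o=None):
    h,w=c['depth'].shape; v,u=np.mgrid[:h,:w]
    p=cv2.undistortPoints(np.stack([u,v],-1).reshape(-1,1,2).astype(np.float32),np.array(c['camera_matrix']),np.array(c['dist_coeffs'])).reshape(h,w,2)
    z=c['depth'].astype(float); P=np.dstack([p[...,0]*z,p[...,1]*z,z]); T=cam2world(c,o)
    X=P@T[:3,:3].T+T[:3,3]; X[z==0]=np.nan
    return X
E
python3 - <<'E'
from h import *
o=env.get_obs(); print({k:np.round(v,3) for k,v in o.items()})
for n in ['top','side']:
    c=imaging.capture(n); save(n+'0',c['color']); T=cam2world(c)
    np.savez(n+'0.npz',X=cloud(c),C=c['color'])
    for t in ['dock','blue','yellow','lid','stand','jar','amber','timer','rack','beaker']:
        print(n,t,[(np.round(T[:3,:3]@np.array(d['point'])+T[:3,3],3).tolist(),round(d['conf'],2)) for d in nets.find_in(t,n)])
E
```

```text
pics
{'clock': np.float64(0.0), 'q': array([ 1.03 ,  0.435,  0.025,  1.574, -0.012,  1.134, -0.075]), 'joint_velocities': array([-0.001,  0.   ,  0.   ,  0.002, -0.001, -0.002, -0.001]), 'effort': array([ 0.0000e+00, -6.7047e+01,  1.0250e+00, -3.1621e+01,  1.6000e-02,
        1.2000e-02, -0.0000e+00]), 'tcp_pos': array([ 0.265, -0.566,  0.25 ]), 'tool_rot': array([-0.001,  0.976,  0.217, -0.   ]), 'force': array([-0.183,  0.424, -0.211]), 'torque': array([-0.07 , -0.004,  0.034]), 'finger_force': np.float64(0.0), 'width': np.float64(0.086)}
top dock [([0.438, 0.264, 0.02], 0.97)]
top blue [([0.439, -0.264, 0.036], 0.61)]
top yellow [([0.655, -0.067, 0.091], 0.91), ([0.328, 0.097, 0.039], 0.88), ([0.584, -0.216, 0.038], 0.83), ([0.762, -0.03, 0.058], 0.67), ([0.676, 0.35, 0.038], 0.38)]
top lid [([0.452, -0.009, 0.03], 0.61), ([0.655, -0.069, 0.092], 0.46)]
top stand [([0.626, -0.013, 0.079], 0.67)]
top jar [([0.764, -0.03, 0.059], 0.64), ([0.438, 0.269, 0.024], 0.29)]
top amber [([0.692, -0.311, 0.089], 0.74)]
top timer [([0.652, -0.064, 0.091], 0.72), ([0.391, 0.331, 0.018], 0.5), ([0.447, -0.009, 0.029], 0.28)]
top rack [([0.679, 0.35, 0.039], 0.75), ([0.44, -0.263, 0.036], 0.73)]
top beaker [([0.705, 0.093, 0.036], 0.89)]
side dock [([0.434, 0.281, 0.022], 0.93)]
side blue [([0.442, -0.24, 0.031], 0.84)]
side yellow [([0.324, 0.114, 0.035], 0.88), ([0.654, -0.029, 0.098], 0.78), ([0.583, -0.195, 0.032], 0.7)]
side lid [([0.45, 0.003, 0.031], 0.91)]
side stand [([0.648, -0.026, 0.008], 0.61)]
side jar [([0.757, -0.023, 0.036], 0.91)]
side amber [([0.697, -0.308, 0.077], 0.71)]
side timer [([0.688, 0.105, 0.051], 0.25)]
side rack [([0.676, 0.366, 0.045], 0.59)]
side beaker [([0.69, 0.104, 0.054], 0.73)]
```

View pics/top0.png

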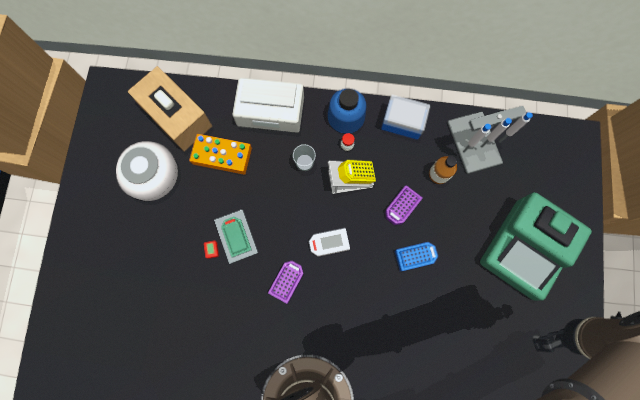

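View pics/side0.png

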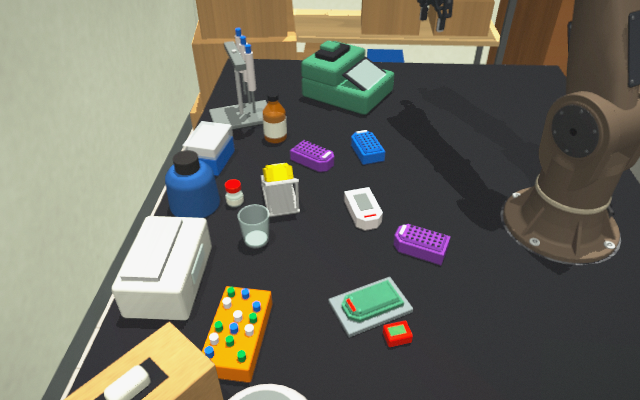

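The top view shows the yellow candidates: the real yellow tray on the stand at (357,171), and purple look-alikes at (404,204) and (286,281). The blue tray is at (417,256); the blue pipette box (405,117) and blue bottle (347,108) are not it. The lid is at (329,242), and the white boxes (268,105) and (400,110) are not it. The dock is at (235,237). By the description I take the tray on the sloped stand.

```bash
cat >> h.py <<'E'
def poly(cut=16,L=112,W=62):
    a,b=L/2,W/2
    return np.array([[-a,-b],[a-cut,-b],[a,-b+cut],[a,b-cut],[a-cut,b],[-a,b]])/1000
def fit(P):
    """best pose (x,y,yaw) of the tray outline round the points P (n,2): IoU on 0.5 mm raster + both ends tried"""
    from scipy.optimize import minimize
    P=P[np.isfinite(P).all(1)]; c0,(w,h),ang=cv2.minAreaRect((P*1000).astype(np.float32))
    a0=np.radians(ang if w>h else ang+90); best=None
    h_=cv2.convexHull((P*1000).astype(np.float32))[:,0]/1000
    def img(q):
        m=np.zeros((400,400),np.uint8); cv2.fillPoly(m,[np.round(((q-np.array(c0)/1000)*2000+200)*16).astype(np.int32)],1,shift=4); return m
    M=img(h_)
    def cost(s):
        r=np.array([[np.cos(s[2]),-np.sin(s[2])],[np.sin(s[2]),np.cos(s[2])]]); m=img(poly()@r.T+s[:2]/1000.)
        return -(m&M).sum()/(m|M).sum()
    for a in (a0,a0+np.pi):
        s0=np.array([c0[0],c0[1],a]); r=minimize(cost,s0,method='Nelder-Mead',options=dict(initial_simplex=s0+np.vstack([np.zeros(3),np.diag([4,4,.08])])))
        if best is None or r.fun<best.fun: best=r
    x=best.x; return x[0]/1000,x[1]/1000,np.degrees(x[2])%360,-best.fun,(w,h)
E
python3 - <<'E'
from h import *
for n in ['top','side']:
    d=np.load(n+'0.npz'); X,C=d['X'],d['C']; 
    for t,p,z in [('blue',(.439,-.264),(.02,.05)),('lid',(.451,-.008),(.02,.05)),('dock',(.437,.265),(.017,.05))]:
        m=(np.hypot(X[...,0]-p[0],X[...,1]-p[1])<.085)&(X[...,2]>z[0])&(X[...,2]<z[1])
        if t=='dock': m&=np.hypot(X[...,0]-.391,X[...,1]-.331)>.035
        print(n,t,m.sum(),np.round(fit(X[m][:,:2]),3) if 0 else fit(X[m][:,:2]), np.nanmedian(X[m][:,2]))
    # yellow: colour mask
    H=cv2.cvtColor(C,cv2.COLOR_RGB2HSV); p=(.655,-.06)
    m=(np.hypot(X[...,0]-p[0],X[...,1]-p[1])<.11)&(H[...,0]>22)&(H[...,0]<34)&(H[...,1]>120)
    Q=X[m]; Q=Q[np.isfinite(Q).all(1)]; c=Q.mean(0); u,s,v=np.linalg.svd(Q-c); print(n,'yel',len(Q),c,v[0],v[2])
    if n=='top':
        save('crop_y',cv2.resize(C[110:310,250:450],(800,600)[:1]*2 and (600,600),interpolation=cv2.INTER_CUBIC))
        # stand high band: white
        m=(np.hypot(X[...,0]-p[0],X[...,1]-p[1])<.11)&(X[...,2]>.02)
        for i in range(-9,10,3): pass
E
```

```text
top blue 791 (np.float64(0.5377627224392336), np.float64(-0.3291566602918863), np.float64(127.44768965959473), np.float64(-0.0), (62.219688415527344, 111.56067657470703)) 0.035866557997353166
top lid 802 (np.float64(0.5428585763939096), np.float64(0.04275455190713512), np.float64(354.5175633724433), np.float64(-0.0), (63.29859161376953, 112.25880432128906)) 0.030662698262490018
top dock 808 (np.float64(0.4690635579427071), np.float64(0.16735081990559877), np.float64(85.63013110735511), np.float64(-0.0), (133.99639892578125, 88.2777099609375)) 0.028369910127491793
top yel 751 [ 0.65719191 -0.06729766  0.08535388] [-0.26580412  0.8054824   0.52966619] [-0.13727623  0.51220649 -0.84782058]
side blue 629 (np.float64(0.5124040230959053), np.float64(-0.3564963700408308), np.float64(89.85159316867886), np.float64(-0.0), (64.94156646728516, 118.68738555908203)) 0.0369714393648537
side lid 934 (np.float64(0.5300896301269531), np.float64(0.041633049011230466), np.float64(89.41567099038373), np.float64(-0.0), (63.869529724121094, 116.25019073486328)) 0.03163119189636826
side dock 1596 (np.float64(0.51234901936849), np.float64(0.35947126261393214), np.float64(339.36856301476234), np.float64(-0.0), (118.569580078125, 80.40814208984375)) 0.030248613820932913
side yel 466 [ 0.65302241 -0.03358813  0.09724381] [ 0.61297755 -0.61069189 -0.50131221] [-0.16270835  0.52332305 -0.8364562 ]h.py:32: RuntimeWarning: overflow encountered in scalar negative
  return -(m&M).sum()/(m|M).sum()
```

View pics/crop_y.png

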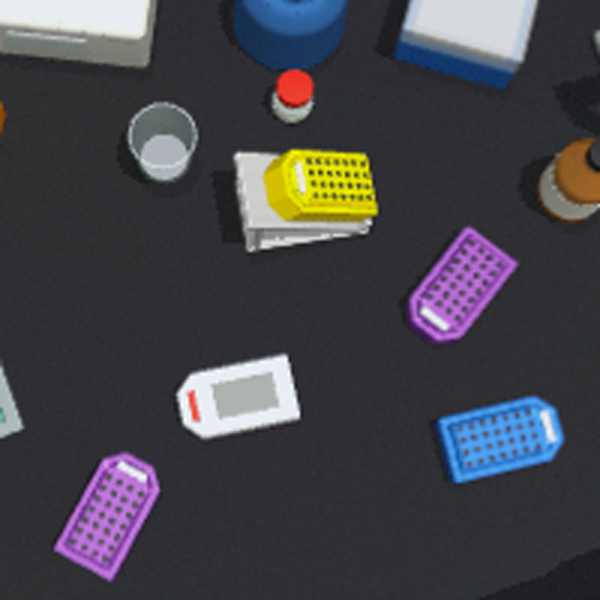

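The crop confirms the choice: the yellow tray at crop (325,185) lies on the stand with its white band at the upper left end, and the other two trays are purple. The blue band points right (−y) and the lid band points left (+y). I'll fix the fit's unsigned overflow.

```bash
sed -i 's/return -(m&M).sum()\/(m|M).sum()/return -float((m\&M).sum())\/float((m|M).sum())/' h.py
python3 - <<'E'
from h import *
for n in ['top','side']:
    d=np.load(n+'0.npz'); X,C=d['X'],d['C']; H=cv2.cvtColor(C,cv2.COLOR_RGB2HSV)
    for t,p,z in [('blue',(.439,-.264),(.02,.05)),('lid',(.451,-.008),(.02,.05)),('dock',(.437,.265),(.01,.05))]:
        m=(np.hypot(X[...,0]-p[0],X[...,1]-p[1])<.085)&(X[...,2]>z[0])&(X[...,2]<z[1])
        if t=='dock': m&=(np.hypot(X[...,0]-.391,X[...,1]-.331)>.035)&(H[...,1]>90)
        print(n,t,m.sum(),np.round(fit(X[m][:,:2])[:4],4), np.nanmedian(X[m][:,2]))
d=np.load('top0.npz'); X,C=d['X'],d['C']; H=cv2.cvtColor(C,cv2.COLOR_RGB2HSV)
# yellow in its own frame (35 deg slope): iterate yaw from plane normal
m=(np.hypot(X[...,0]-.655,X[...,1]+.06)<.11)&(H[...,0]>20)&(H[...,0]<36)&(H[...,1]>100); m=cv2.morphologyEx(m.astype(np.uint8),cv2.MORPH_CLOSE,np.ones((7,7)))>0
Q=X[m]; Q=Q[np.isfinite(Q).all(1)]
for yaw in np.radians([100,104,108,112]):
    s,c=np.sin(np.radians(35)),np.cos(np.radians(35))
    Rm=np.array([[c*np.cos(yaw),-np.sin(yaw),-s*np.cos(yaw)],[c*np.sin(yaw),np.cos(yaw),-s*np.sin(yaw)],[s,0,c]])
    L=Q@Rm; f=fit(L[L[:,2]>np.median(L[:,2])-.02][:,:2]); h=np.percentile(L[:,2],[10,50,90])
    print(np.degrees(yaw),np.round(f[:4],4),h.round(4),'origin',(Rm@np.array([f[0],f[1],np.median(L[:,2])-.036])).round(4))
E
```

```text
top blue 791 [ 4.425000e-01 -2.696000e-01  2.899695e+02  9.840000e-01] 0.035866557997353166
top lid 802 [ 4.526000e-01 -9.400000e-03  1.082488e+02  9.849000e-01] 0.030662698262490018
top dock 712 [ 0.4415  0.267  27.0427  0.957 ] 0.028942699039153696
side blue 629 [ 4.397000e-01 -2.678000e-01  2.900323e+02  9.407000e-01] 0.0369714393648537
side lid 934 [ 4.499000e-01 -1.000000e-02  1.075733e+02  9.580000e-01] 0.03163119189636826
side dock 1528 [ 0.4384  0.2677 28.3225  0.9669] 0.0303627040339145
100.0 [-0.1077 -0.6404  5.6588  0.9344] [0.155  0.1782 0.1838] origin [ 0.6602 -0.056   0.0547]
104.0 [-0.1433 -0.6258  2.1079  0.9336] [0.1791 0.2033 0.2091] origin [ 0.6589 -0.0556  0.0548]
108.0 [-1.786000e-01 -6.087000e-01  3.585193e+02  9.390000e-01] [0.2033 0.2281 0.2338] origin [ 0.6581 -0.0558  0.055 ]
112.0 [-2.130000e-01 -5.882000e-01  3.546851e+02  9.416000e-01] [0.2271 0.252  0.258 ] origin [ 0.6572 -0.0563  0.0548]
```

```bash
cat >> h.py <<'E'
from scipy.linalg import logm, expm
def pose(o=None):
    o=o or env.get_obs(); q=np.array(o['tool_rot']); T=np.eye(4); T[:3,:3]=R.from_quat(q[[1,2,3,0]]).as_matrix(); T[:3,3]=o['tcp_pos']; return T
def down(x,y,z,yaw_y):  # tool pointing down, tool y at heading yaw_y deg
    a=np.radians(yaw_y); T=np.eye(4); ty=np.array([np.cos(a),np.sin(a),0]); tz=np.array([0,0,-1.]); T[:3,:3]=np.column_stack([np.cross(ty,tz),ty,tz]); T[:3,3]=x,y,z; return T
def plan(A,B,n=None):
    D=np.linalg.inv(A)@B; rv=np.degrees(R.from_matrix(D[:3,:3]).as_rotvec())
    n0=max(np.linalg.norm(rv)/7.1,np.linalg.norm(D[:3,3])/.041,1)
    n=n or int(np.ceil(n0))
    S=expm(np.real(logm(D))/n)
    print(f'n={n} (min {n0:.1f}) slide',S[:3,3].round(4).tolist(),'rot',np.degrees(R.from_matrix(S[:3,:3]).as_rotvec()).round(2).tolist())
def st():
    o=env.get_obs(); T=pose(o); print('t',round(float(o['clock']),2),'tcp',np.round(o['tcp_pos'],4),'yawy',np.degrees(np.arctan2(T[1,1],T[0,1])).round(2),'z',T[:3,2].round(3),'q',np.round(o['q'],2),'w',round(float(o['width']),4),'ff',np.round(o['finger_force'],1),'F',np.round(o['force'],1))
E
python3 - <<'E'
from h import *
c=imaging.capture('wrist'); print(np.round(c['mount'],3)); print(np.round(c['camera_matrix'],1))
plan(pose(),down(.441,-.2687,.22,20))
E
```

```text
[[-0.001 -0.956 -0.293  0.075]
 [ 1.    -0.001 -0.001  0.001]
 [ 0.    -0.293  0.956 -0.123]
 [ 0.     0.     0.     1.   ]]
[[282.8   0.  316. ]
 [  0.  282.8 202.6]
 [  0.    0.    1. ]]
n=12 (min 12.0) slide [0.0315, 0.0025, 0.0025] rot [0.0, 0.0, -7.08]
```

Call:
apply_moves --series '[{"gripper":1,"slide":[0.0315,0.0025,0.0025],"rotation":[0,0,-7.08]},{"gripper":1,"slide":[0.0315,0.0025,0.0025],"rotation":[0,0,-7.08]},{"gripper":1,"slide":[0.0315,0.0025,0.0025],"rotation":[0,0,-7.08]},{"gripper":1,"slide":[0.0315,0.0025,0.0025],"rotation":[0,0,-7.08]}]'

```text
clock: 1.48
tcp_pos: [0.3735, -0.5009, 0.2402]
tool_rot: [0.0, 0.892, 0.452, 0.0]
force: [-0.7, 0.2, 0.3]
width: 0.0852
finger_force: 0.0
```

Call:
apply_moves --series '[{"gripper":1,"slide":[0.0315,0.0025,0.0025],"rotation":[0,0,-7.08]},{"gripper":1,"slide":[0.0315,0.0025,0.0025],"rotation":[0,0,-7.08]},{"gripper":1,"slide":[0.0315,0.0025,0.0025],"rotation":[0,0,-7.08]},{"gripper":1,"slide":[0.0315,0.0025,0.0025],"rotation":[0,0,-7.08]}]'

```text
clock: 1.82
tcp_pos: [0.437, -0.3922, 0.2302]
tool_rot: [0.0, 0.754, 0.657, 0.0]
force: [0.1, -0.0, 0.1]
width: 0.0852
finger_force: 0.0
```

Call:
apply_moves --series '[{"gripper":1,"slide":[0.0315,0.0025,0.0025],"rotation":[0,0,-7.08]},{"gripper":1,"slide":[0.0315,0.0025,0.0025],"rotation":[0,0,-7.08]},{"gripper":1,"slide":[0.0315,0.0025,0.0025],"rotation":[0,0,-7.08]},{"gripper":1,"slide":[0.0315,0.0025,0.0025],"rotation":[0,0,-7.08]},{"gripper":1}]'

```text
schema error: expected keys gripper, slide, rotation
```

```bash
cat >> h.py <<'E'
def wfit(p,z,sat=0,r=.085,name=None,dz=None):
    o=env.get_obs(); c=imaging.capture('wrist'); X=cloud(c,o); H=cv2.cvtColor(c['color'],cv2.COLOR_RGB2HSV)
    if name: save(name,c['color'])
    m=(np.hypot(X[...,0]-p[0],X[...,1]-p[1])<r)&(X[...,2]>z[0])&(X[...,2]<z[1])&(H[...,1]>=sat)
    if p[1]>.2: m&=(np.hypot(X[...,0]-.391,X[...,1]-.331)>.035)
    print('wfit',m.sum(),np.round(fit(X[m][:,:2])[:4],4),'z',np.nanpercentile(X[m][:,2],[5,50,95]).round(4))
E
python3 - <<'E'
from h import *
st(); wfit((.441,-.269),(.015,.05),name='w1')
E
```

```text
t 1.82 tcp [ 0.437  -0.3922  0.2302] yawy -7.9 z [ 0.001 -0.    -1.   ] q [ 0.83  0.41 -0.26  1.68  0.12  1.07  0.39] w 0.0852 ff 0.0 F [ 0.1 -0.   0.1]
wfit 6889 [ 4.4250e-01 -2.7110e-01  2.9003e+02  9.8270e-01] z [0.0284 0.0365 0.0384]
```

Call:
apply_moves --series '[{"gripper":1,"slide":[0.0315,0.0025,0.0025],"rotation":[0,0,-7.08]},{"gripper":1,"slide":[0.0315,0.0025,0.0025],"rotation":[0,0,-7.08]},{"gripper":1,"slide":[0.0315,0.0025,0.0025],"rotation":[0,0,-7.08]},{"gripper":1,"slide":[0.0315,0.0025,0.0025],"rotation":[0,0,-7.08]},{"gripper":1,"slide":[0,0,0],"rotation":[0,0,0]}]'

```text
clock: 2.28
tcp_pos: [0.4402, -0.2618, 0.2202]
tool_rot: [-0.001, 0.568, 0.823, 0.001]
force: [-0.3, 0.0, 0.2]
width: 0.0856
finger_force: 0.0
```

Run:
```python
from h import *
st(); wfit((.441,-.269),(.015,.05),name='w2')
plan(pose(),down(.442,-.2705,.024,20))
```

```text
t 2.28 tcp [ 0.4402 -0.2618  0.2202] yawy 20.83 z [-0.001  0.003 -1.   ] q [ 0.77  0.32 -0.43  1.86  0.15  1.    0.64] w 0.0856 ff 0.0 F [-0.3  0.   0.2]
wfit 5012 [ 4.432000e-01 -2.706000e-01  2.902486e+02  9.915000e-01] z [0.0283 0.0365 0.0382]
n=5 (min 4.8) slide [-0.0011, -0.0001, 0.0393] rot [0.0, -0.01, 0.07]
```

View pics/w2.png

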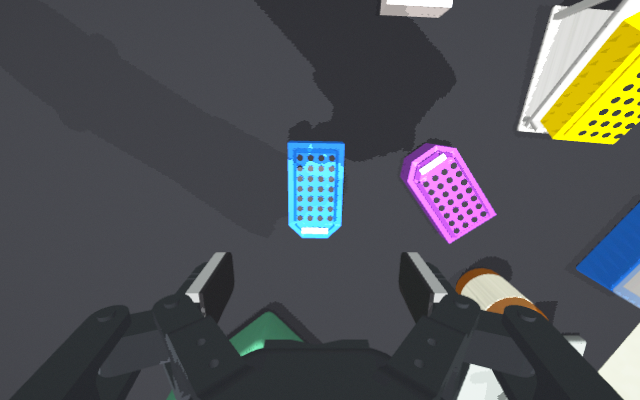

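Wrist view: blue tray at (316,190), band end at (315,232), a purple look-alike beside it at (448,192), and the gripper open around the TCP.

Call:
apply_moves --series '[{"gripper":1,"slide":[-0.003,-0.0002,0.035],"rotation":[0,0,0.2]},{"gripper":1,"slide":[-0.003,-0.0002,0.035],"rotation":[0,0,0.2]},{"gripper":1,"slide":[-0.003,-0.0002,0.035],"rotation":[0,0,0.2]},{"gripper":1,"slide":[0,0,0.035],"rotation":[0,0,0]},{"gripper":1,"slide":[0,0,0.034],"rotation":[0,0,0]}]'

```text
clock: 2.75
tcp_pos: [0.4428, -0.2788, 0.0448]
tool_rot: [0.001, 0.579, 0.815, -0.0]
force: [0.7, -0.8, -1.5]
width: 0.0854
finger_force: 0.0
```

Call:
apply_moves --series '[{"gripper":1,"slide":[0,0,0.024],"rotation":[0,0,0]},{"gripper":1,"slide":[0,0,0],"rotation":[0,0,0]},{"gripper":1,"slide":[0,0,0],"rotation":[0,0,0]}]'

```text
clock: 3.0
tcp_pos: [0.4423, -0.2776, 0.0217]
tool_rot: [-0.001, 0.578, 0.816, -0.0]
force: [1.3, -0.3, 0.3]
width: 0.0852
finger_force: 0.0
```

Run:
```python
from h import *
st()
```

```text
t 3.0 tcp [ 0.4423 -0.2776  0.0217] yawy 19.33 z [-0.002  0.001 -1.   ] q [ 0.69  0.6  -0.31  2.02  0.33  0.57  0.49] w 0.0852 ff 0.0 F [ 1.3 -0.3  0.3]
```

Call:
apply_moves --series '[{"gripper":1,"slide":[0.0065,0.0028,0],"rotation":[0,0,-0.8]},{"gripper":1,"slide":[0,0,0],"rotation":[0,0,0]},{"gripper":1,"slide":[0,0,0],"rotation":[0,0,0]}]'

```text
clock: 3.25
tcp_pos: [0.4446, -0.27, 0.024]
tool_rot: [0.001, 0.572, 0.82, 0.0]
force: [-0.0, 0.4, -0.0]
width: 0.0856
finger_force: 0.0
```

Call:
apply_moves --series '[{"gripper":0.5,"slide":[0,0,0],"rotation":[0,0,0]},{"gripper":0.5,"slide":[0,0,0],"rotation":[0,0,0]},{"gripper":0.5,"slide":[0,0,0],"rotation":[0,0,0]},{"gripper":0.5,"slide":[0,0,0],"rotation":[0,0,0]}]' --newtons 60

```text
clock: 3.58
tcp_pos: [0.4437, -0.2704, 0.0235]
tool_rot: [0.001, 0.572, 0.82, -0.0]
force: [-2.1, 0.0, 11.6]
width: 0.0608
finger_force: 63.6
```

Run:
```python
from h import *
st(); A=pose(); wfit((.441,-.269),(.02,.05),name='w3')
for y in (107.5,): 
  U=down(A[0,3],A[1,3],.12,20); plan(A,U); V=down(.440,.25,.12,117.5); plan(U,V); plan(U,V,16)
```

```text
t 3.58 tcp [ 0.4437 -0.2704  0.0235] yawy 20.21 z [ 0.001 -0.001 -1.   ] q [ 0.68  0.6  -0.31  2.02  0.33  0.57  0.48] w 0.0608 ff 63.6 F [-2.1  0.  11.6]
wfit 27521 [ 4.435000e-01 -2.677000e-01  2.930043e+02  7.214000e-01] z [0.0283 0.0366 0.0387]
n=3 (min 2.4) slide [-0.0, 0.0, -0.0322] rot [0.01, 0.03, 0.07]
n=14 (min 13.7) slide [0.0179, 0.0381, 0.0] rot [0.0, 0.0, -6.96]
n=16 (min 13.7) slide [0.0154, 0.0334, 0.0] rot [0.0, 0.0, -6.09]
```

Run:
```python
from h import *
A=down(.4437,-.2704,.0235,20.2); U=down(.4437,-.2704,.2,20.2); plan(A,U); V=down(.546,.322,.2,117.5); plan(U,V,15)
```

```text
n=5 (min 4.3) slide [0.0, 0.0, -0.0353] rot [0.0, 0.0, 0.0]
n=15 (min 14.7) slide [0.0114, 0.0438, 0.0] rot [0.0, 0.0, -6.49]
```

Call:
apply_moves --series '[{"gripper":0.5,"slide":[0,0,-0.02],"rotation":[0,0,0]},{"gripper":0.5,"slide":[0,0,-0.035],"rotation":[0,0,0]},{"gripper":0.5,"slide":[0,0,-0.04],"rotation":[0,0,0]},{"gripper":0.5,"slide":[0,0,-0.04],"rotation":[0,0,0]},{"gripper":0.5,"slide":[0,0,-0.04],"rotation":[0,0,0]}]'

```text
clock: 4.05
tcp_pos: [0.4428, -0.2697, 0.1993]
tool_rot: [-0.0, 0.572, 0.82, 0.0]
force: [0.1, -0.4, -2.0]
width: 0.0608
finger_force: 66.8
```

Call:
apply_moves --series '[{"gripper":0.5,"slide":[0.0095,0.0365,0],"rotation":[0,0,-5.41]},{"gripper":0.5,"slide":[0.0095,0.0365,0],"rotation":[0,0,-5.41]},{"gripper":0.5,"slide":[0.0095,0.0365,0],"rotation":[0,0,-5.41]},{"gripper":0.5,"slide":[0.0095,0.0365,0],"rotation":[0,0,-5.41]}]'

```text
clock: 4.38
tcp_pos: [0.5544, -0.1676, 0.1979]
tool_rot: [0.001, 0.407, 0.914, -0.0]
force: [0.7, -0.4, -2.6]
width: 0.0608
finger_force: 67.0
```

Run:
```python
from h import *
st()
```

```text
t 4.38 tcp [ 0.5544 -0.1676  0.1979] yawy 42.02 z [ 0.001 -0.001 -1.   ] q [ 0.57  0.46 -0.52  1.72  0.26  1.02  0.69] w 0.0608 ff 67.0 F [ 0.7 -0.4 -2.6]
```

Call:
apply_moves --series '[{"gripper":0.5,"slide":[0.0095,0.0365,0],"rotation":[0,0,-5.41]},{"gripper":0.5,"slide":[0.0095,0.0365,0],"rotation":[0,0,-5.41]},{"gripper":0.5,"slide":[0.0095,0.0365,0],"rotation":[0,0,-5.41]},{"gripper":0.5,"slide":[0.0095,0.0365,0],"rotation":[0,0,-5.41]},{"gripper":0.5,"slide":[0.0095,0.0365,0],"rotation":[0,0,-5.41]}]'

```text
clock: 4.8
tcp_pos: [0.6261, 0.0058, 0.1972]
tool_rot: [0.0, 0.181, 0.983, -0.0]
force: [0.8, -1.1, -2.1]
width: 0.0613
finger_force: 67.0
```

Call:
apply_moves --series '[{"gripper":0.5,"slide":[0.0095,0.0365,0],"rotation":[0,0,-5.41]},{"gripper":0.5,"slide":[0.0095,0.0365,0],"rotation":[0,0,-5.41]},{"gripper":0.5,"slide":[0.0095,0.0365,0],"rotation":[0,0,-5.41]},{"gripper":0.5,"slide":[0.0095,0.0365,0],"rotation":[0,0,-5.41]},{"gripper":0.5,"slide":[0.0095,0.0365,0],"rotation":[0,0,-5.41]}]'

```text
clock: 5.22
tcp_pos: [0.6112, 0.1924, 0.1972]
tool_rot: [0.0, -0.054, 0.999, -0.0]
force: [0.5, -1.1, -1.4]
width: 0.0608
finger_force: 67.0
```

Call:
apply_moves --series '[{"gripper":0.5,"slide":[0.0095,0.0365,0],"rotation":[0,0,-5.41]},{"gripper":0.5,"slide":[0.0095,0.0365,0],"rotation":[0,0,-5.41]},{"gripper":0.5,"slide":[0.0095,0.0365,0],"rotation":[0,0,-5.41]},{"gripper":0.5,"slide":[0.0095,0.0365,0],"rotation":[0,0,-5.41]},{"gripper":0.5,"slide":[0,0,0],"rotation":[0,0,0]}]'

```text
clock: 5.63
tcp_pos: [0.5325, 0.3306, 0.1983]
tool_rot: [-0.001, -0.247, 0.969, 0.003]
force: [-1.6, 1.3, -1.1]
width: 0.0608
finger_force: 67.0
```

Call:
apply_moves --series '[{"gripper":0.5,"slide":[0,0,0],"rotation":[0,0,0]},{"gripper":0.5,"slide":[0,0,0],"rotation":[0,0,0]},{"gripper":0.5,"slide":[0,0,0],"rotation":[0,0,0]}]'

```text
clock: 5.88
tcp_pos: [0.5404, 0.321, 0.197]
tool_rot: [-0.0, -0.237, 0.971, -0.001]
force: [0.3, -0.3, -2.2]
width: 0.0608
finger_force: 67.0
```

Run:
```python
from h import *
st(); wfit((.440,.267),(.01,.05),sat=90,name='w4')
```

```text
t 5.88 tcp [0.5404 0.321  0.197 ] yawy 117.45 z [ 0.    -0.001 -1.   ] q [-0.09  0.63 -0.84  1.58  0.5   1.16  1.01] w 0.0608 ff 67.0 F [ 0.3 -0.3 -2.2]
wfit 7776 [ 0.4404  0.2658 27.308   0.9862] z [0.0205 0.0285 0.0302]
```

View pics/w4.png

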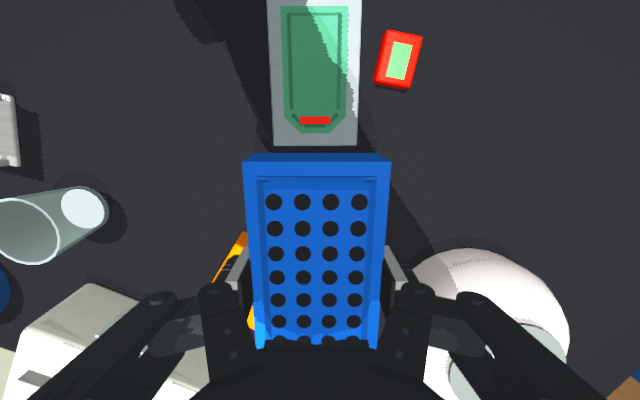

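The wrist view shows the dock at (315,70) with its red band at (315,120), and the held blue tray tail-first at (317,250). The orientation matches. Next is a check of the tray's position in the hand.

```bash
cat >> h.py <<'E'
def inhand(zlo=-.03,zhi=.02,sat=0):
    "tail edge of the held tray in tool axes, -> tray centre offset along tool x"
    o=env.get_obs(); c=imaging.capture('wrist'); X=cloud(c,o); A=pose(o); L=(X-A[:3,3])@A[:3,:3]
    m=(np.abs(L[...,1])<.025)&(L[...,2]>zlo)&(L[...,2]<zhi)&(L[...,0]>0)&(L[...,0]<.09)
    Q=L[m]; b=np.percentile(Q[:,0],[95,99,99.8]); s=Q[(Q[:,0]>.045)]
    print('inhand x edge',b.round(4),'shoulder z',np.percentile(Q[:,2],[2,50,98]).round(4)); 
    for lo in np.arange(-.02,.024,.004):
        k=(Q[:,2]>lo)&(Q[:,2]<=lo+.004); 
        if k.sum()>5: print(round(lo,3),k.sum(),np.percentile(Q[k,0],[5,50,98]).round(4))
E
python3 - <<'E'
from h import *
inhand()
E
```

```text
inhand x edge [0.0564 0.0566 0.0567] shoulder z [-0.0148 -0.0132  0.0086]
-0.016 10858 [0.0029 0.0262 0.0472]
-0.012 1818 [0.0058 0.0474 0.0505]
-0.008 2055 [0.0499 0.0532 0.0566]
-0.004 143 [0.0522 0.0565 0.0567]
0.0 172 [0.0564 0.0566 0.0567]
0.004 146 [0.0564 0.0565 0.0567]
0.008 112 [0.0563 0.0565 0.0568]
0.012 106 [0.0564 0.0565 0.0567]
0.016 101 [0.0564 0.0566 0.0567]
```

Call:
apply_moves --series '[{"gripper":0.5,"slide":[0.0379,-0.001,0],"rotation":[0,0,0]},{"gripper":0.5,"slide":[0.0379,-0.001,0],"rotation":[0,0,0]},{"gripper":0.5,"slide":[0.0379,-0.001,0.01],"rotation":[0,0,0.1]},{"gripper":0.5,"slide":[0,0,0.03],"rotation":[0,0,0]},{"gripper":0.5,"slide":[0,0,0.03],"rotation":[0,0,0]}]'

```text
clock: 6.4
tcp_pos: [0.4401, 0.2656, 0.128]
tool_rot: [0.002, -0.237, 0.972, -0.001]
force: [1.8, 0.0, -0.4]
width: 0.0608
finger_force: 67.0
```

Call:
apply_moves --series '[{"gripper":0.5,"slide":[0,0,0.03],"rotation":[0,0,0]},{"gripper":0.5,"slide":[0,0,0.03],"rotation":[0,0,0]},{"gripper":0.5,"slide":[0,0,0],"rotation":[0,0,0]},{"gripper":0.5,"slide":[0,0,0],"rotation":[0,0,0]},{"gripper":0.5,"slide":[0,0,0],"rotation":[0,0,0]}]'

```text
clock: 6.82
tcp_pos: [0.4407, 0.2677, 0.0686]
tool_rot: [0.001, -0.237, 0.971, 0.0]
force: [-0.5, 0.4, -1.4]
width: 0.0605
finger_force: 66.8
```

Run:
```python
from h import *
st()
```

```text
t 6.82 tcp [0.4407 0.2677 0.0686] yawy 117.48 z [ 0.001  0.001 -1.   ] q [-0.09  0.63 -0.79  1.98  0.63  0.79  0.82] w 0.0605 ff 66.8 F [-0.5  0.4 -1.4]
```

Call:
apply_moves --series '[{"gripper":0.5,"slide":[0.0006,-0.0015,0.004],"rotation":[0,0,0.2]},{"gripper":0.5,"slide":[0,0,0.006],"rotation":[0,0,0]},{"gripper":0.5,"slide":[0,0,0.005],"rotation":[0,0,0]},{"gripper":0.5,"slide":[0,0,0.004],"rotation":[0,0,0]},{"gripper":0.5,"slide":[0,0,0],"rotation":[0,0,0]}]'

```text
clock: 7.23
tcp_pos: [0.4398, 0.2653, 0.0476]
tool_rot: [-0.0, -0.236, 0.972, -0.0]
force: [-1.0, -0.6, -1.0]
width: 0.0606
finger_force: 66.9
```

Call:
apply_moves --series '[{"gripper":0.5,"slide":[0,0,0.002],"rotation":[0,0,0]},{"gripper":0.5,"slide":[0,0,0.0015],"rotation":[0,0,0]},{"gripper":0.5,"slide":[0,0,0],"rotation":[0,0,0]}]'

```text
clock: 7.48
tcp_pos: [0.4401, 0.2658, 0.0455]
tool_rot: [0.0, -0.236, 0.972, -0.0]
force: [-2.3, -2.0, 10.8]
width: 0.0608
finger_force: 68.2
```

Run:
```python
from h import *
st()
```

```text
t 7.48 tcp [0.4401 0.2658 0.0455] yawy 117.33 z [ 0.001 -0.    -1.   ] q [-0.11  0.66 -0.75  2.    0.66  0.75  0.78] w 0.0608 ff 68.2 F [-2.3 -2.  10.8]
```

Call:
apply_moves --series '[{"gripper":0.85,"slide":[0,0,0],"rotation":[0,0,0]},{"gripper":0.85,"slide":[0,0,0],"rotation":[0,0,0]},{"gripper":0.85,"slide":[0,0,0],"rotation":[0,0,0]},{"gripper":0.85,"slide":[0,0,-0.004],"rotation":[0,0,0]},{"gripper":0.85,"slide":[0,0,-0.01],"rotation":[0,0,0]}]'

```text
clock: 7.9
tcp_pos: [0.4395, 0.2652, 0.0583]
tool_rot: [-0.001, -0.236, 0.972, -0.0]
force: [-0.9, -0.3, 0.5]
width: 0.0726
finger_force: 0.0
```

Call:
apply_moves --series '[{"gripper":1,"slide":[0,0,-0.025],"rotation":[0,0,0]},{"gripper":1,"slide":[0,0,-0.04],"rotation":[0,0,0]},{"gripper":1,"slide":[0,0,-0.04],"rotation":[0,0,0]},{"gripper":1,"slide":[0,0,-0.04],"rotation":[0,0,0]},{"gripper":1,"slide":[0,0,0],"rotation":[0,0,0]}]'

```text
clock: 8.32
tcp_pos: [0.442, 0.269, 0.2117]
tool_rot: [0.005, -0.237, 0.972, 0.002]
force: [0.8, 1.0, 0.6]
width: 0.0857
finger_force: 0.0
```

Run:
```python
from h import *
st(); wfit((.440,.266),(.043,.07),sat=60,name='w5')
def ypose(o,yaw,off):
    y=np.radians(yaw); s,c=np.sin(np.radians(35)),np.cos(np.radians(35))
    Rm=np.array([[c*np.cos(y),-np.sin(y),-s*np.cos(y)],[c*np.sin(y),np.cos(y),-s*np.sin(y)],[s,0,c]])
    T=np.eye(4); T[:3,:3]=np.column_stack([-Rm[:,0],Rm[:,1],-Rm[:,2]])@np.diag([-1,-1,1]); T[:3,3]=np.array(o)+Rm[:,2]*off; return T
A=pose(); 
V=down(.66,-.03,.30,16.5); print(V.round(2)); plan(A,V)
G=ypose((.6585,-.0557,.055),106.5,.15); print(G.round(3)); plan(V,G)
```

```text
t 8.32 tcp [0.442  0.269  0.2117] yawy 117.37 z [ 0.009  0.006 -1.   ] q [ 0.04  0.45 -0.93  1.84  0.42  1.05  0.99] w 0.0857 ff 0.0 F [0.8 1.  0.6]
wfit 5488 [ 0.44    0.2651 26.9938  0.9897] z [0.0502 0.0582 0.06  ]
[[-0.28  0.96  0.    0.66]
 [ 0.96  0.28  0.   -0.03]
 [ 0.    0.   -1.    0.3 ]
 [ 0.    0.    0.    1.  ]]
n=15 (min 14.2) slide [-0.0233, -0.0157, -0.006] rot [0.03, 0.02, 6.72]
[[-0.233  0.959 -0.163  0.683]
 [ 0.785  0.284  0.55  -0.138]
 [ 0.574  0.    -0.819  0.178]
 [ 0.     0.     0.     1.   ]]
n=5 (min 4.9) slide [-0.0277, -0.0017, 0.0186] rot [0.0, 7.0, 0.0]
```

Blue is seated: its shoulder is at 52 mm and its pose matches the dock to 1 mm. On to the yellow tray.

Call:
apply_moves --series '[{"gripper":1,"slide":[-0.0233,-0.0157,-0.006],"rotation":[0,0,6.72]},{"gripper":1,"slide":[-0.0233,-0.0157,-0.006],"rotation":[0,0,6.72]},{"gripper":1,"slide":[-0.0233,-0.0157,-0.006],"rotation":[0,0,6.72]},{"gripper":1,"slide":[-0.0233,-0.0157,-0.006],"rotation":[0,0,6.72]},{"gripper":1,"slide":[-0.0233,-0.0157,-0.006],"rotation":[0,0,6.72]}]'

```text
clock: 8.78
tcp_pos: [0.5709, 0.2179, 0.2338]
tool_rot: [-0.0, 0.057, 0.998, 0.0]
force: [-0.6, -0.0, 0.6]
width: 0.0853
finger_force: 0.0
```

Call:
apply_moves --series '[{"gripper":1,"slide":[-0.0233,-0.0157,-0.006],"rotation":[0,0,6.72]},{"gripper":1,"slide":[-0.0233,-0.0157,-0.006],"rotation":[0,0,6.72]},{"gripper":1,"slide":[-0.0233,-0.0157,-0.006],"rotation":[0,0,6.72]},{"gripper":1,"slide":[-0.0233,-0.0157,-0.006],"rotation":[0,0,6.72]},{"gripper":1,"slide":[-0.0233,-0.0157,-0.006],"rotation":[0,0,6.72]}]'

```text
clock: 9.2
tcp_pos: [0.6526, 0.1056, 0.2635]
tool_rot: [-0.001, 0.343, 0.939, -0.0]
force: [0.6, -0.3, 0.1]
width: 0.0857
finger_force: 0.0
```

Call:
apply_moves --series '[{"gripper":1,"slide":[-0.0233,-0.0157,-0.006],"rotation":[0,0,6.72]},{"gripper":1,"slide":[-0.0233,-0.0157,-0.006],"rotation":[0,0,6.72]},{"gripper":1,"slide":[-0.0233,-0.0157,-0.006],"rotation":[0,0,6.72]},{"gripper":1,"slide":[-0.0233,-0.0157,-0.006],"rotation":[0,0,6.72]},{"gripper":1,"slide":[-0.0233,-0.0157,-0.006],"rotation":[0,0,6.72]}]'

```text
clock: 9.62
tcp_pos: [0.6585, -0.0334, 0.2934]
tool_rot: [-0.001, 0.6, 0.8, -0.0]
force: [-1.2, -0.1, -0.2]
width: 0.0852
finger_force: 0.0
```

Call:
apply_moves --series '[{"gripper":1,"slide":[0,0,0],"rotation":[0,0,0]},{"gripper":1,"slide":[0,0,0],"rotation":[0,0,0]}]'

```text
clock: 9.78
tcp_pos: [0.6584, -0.0343, 0.2938]
tool_rot: [0.0, 0.599, 0.8, -0.0]
force: [-0.3, 0.4, -0.2]
width: 0.0854
finger_force: 0.0
```

```bash
cat >> h.py <<'E'
def yR(yaw,sl=35):
    y=np.radians(yaw); s,c=np.sin(np.radians(sl)),np.cos(np.radians(sl))
    return np.array([[c*np.cos(y),-np.sin(y),-s*np.cos(y)],[c*np.sin(y),np.cos(y),-s*np.sin(y)],[s,0,c]])
def ypose(o,yaw,off,dx=0):
    Rm=yR(yaw); T=np.eye(4); T[:3,:3]=Rm@np.diag([1,-1,-1]); T[:3,3]=np.array(o)+Rm[:,2]*off+Rm[:,0]*dx; return T
E
python3 - <<'E'
from h import *
st()
G=ypose((.6585,-.0557,.055),106.5,.20); print(G.round(3)); plan(pose(),G)
E
```

```text
t 9.78 tcp [ 0.6584 -0.0343  0.2938] yawy 16.35 z [-0.    -0.001 -1.   ] q [ 0.23  0.5  -0.42  1.39  0.2   1.29  0.09] w 0.0854 ff 0.0 F [-0.3  0.4 -0.2]
[[-0.233  0.959 -0.163  0.691]
 [ 0.785  0.284  0.55  -0.166]
 [ 0.574  0.    -0.819  0.219]
 [ 0.     0.     0.     1.   ]]
n=5 (min 4.9) slide [-0.0303, -0.0011, 0.0081] rot [0.0, 7.01, -0.03]
```

Call:
apply_moves --series '[{"gripper":1,"slide":[-0.0303,-0.0011,0.0081],"rotation":[0,7.01,0]},{"gripper":1,"slide":[-0.0303,-0.0011,0.0081],"rotation":[0,7.01,0]},{"gripper":1,"slide":[-0.0303,-0.0011,0.0081],"rotation":[0,7.01,0]},{"gripper":1,"slide":[-0.0303,-0.0011,0.0081],"rotation":[0,7.01,0]},{"gripper":1,"slide":[-0.0303,-0.0011,0.0081],"rotation":[0,7.01,0]}]'

```text
clock: 10.2
tcp_pos: [0.6929, -0.1642, 0.2202]
tool_rot: [-0.242, 0.569, 0.764, 0.183]
force: [2.6, -0.2, -0.4]
width: 0.0855
finger_force: 0.0
```

Call:
apply_moves --series '[{"gripper":1,"slide":[0,0,0],"rotation":[0,0,0]},{"gripper":1,"slide":[0,0,0],"rotation":[0,0,0]},{"gripper":1,"slide":[0,0,0],"rotation":[0,0,0]}]'

```text
clock: 10.45
tcp_pos: [0.6921, -0.1615, 0.2173]
tool_rot: [-0.243, 0.569, 0.764, 0.181]
force: [0.0, 0.9, 0.8]
width: 0.0854
finger_force: 0.0
```

Run:
```python
from h import *
st()
o=env.get_obs(); c=imaging.capture('wrist'); save('w6',c['color']); X=cloud(c,o); H=cv2.cvtColor(c['color'],cv2.COLOR_RGB2HSV)
m=(np.hypot(X[...,0]-.655,X[...,1]+.06)<.11)&(H[...,0]>20)&(H[...,0]<36)&(H[...,1]>100)&(X[...,2]>.03)
Q=X[m]; Q=Q[np.isfinite(Q).all(1)]
# plane of crown/deck by RANSAC-ish: largest set
rng=np.random.default_rng(0); best=0
for _ in range(300):
    a=Q[rng.choice(len(Q),3,0)]; n=np.cross(a[1]-a[0],a[2]-a[0]); 
    if np.linalg.norm(n)<1e-4: continue
    n/=np.linalg.norm(n); k=np.abs((Q-a[0])@n)<.001
    if k.sum()>best: best=k.sum(); K=k
u,s,v=np.linalg.svd(Q[K]-Q[K].mean(0),full_matrices=False); n=v[2]*np.sign(v[2,2]); print('n',n.round(4),'slope',np.degrees(np.arccos(n[2])).round(2),'yaw',np.degrees(np.arctan2(-n[1],-n[0])).round(2),best,len(Q))
yaw=106.5
for _ in range(3):
    Rm=yR(yaw); L=Q@Rm; h=np.median((Q[K]@Rm)[:,2]); f=fit(L[L[:,2]>h-.012][:,:2]); print(yaw,np.round(f[:4],4),np.round(np.percentile(L[:,2]-h,[2,50,98]),4)); og=Rm@np.array([f[0],f[1],h-.038]); print('origin',og.round(4)); yaw+=((f[2]+180)%360-180)*1.0
G=ypose(og,yaw,.12); plan(pose(),G); G=ypose(og,yaw,.024); print(G.round(3)); plan(pose(),G)
```

```text
t 10.45 tcp [ 0.6921 -0.1615  0.2173] yawy 16.62 z [-0.166  0.553 -0.816] q [ 0.59  0.91 -0.5   1.01 -0.14  1.6   0.51] w 0.0854 ff 0.0 F [0.  0.9 0.8]
n [ 0.1607 -0.5495  0.8199] slope 34.92 yaw 106.3 2366 5075
106.5 [-1.680000e-01 -6.149000e-01  3.597188e+02  9.907000e-01] [-0.0096 -0.0009  0.0013]
origin [ 0.6587 -0.0587  0.0546]
106.21884519899686 [-1.656000e-01 -6.164000e-01  3.594883e+02  9.908000e-01] [-0.0096 -0.0009  0.0013]
origin [ 0.659  -0.0586  0.0545]
105.7071331194253 [-0.161  -0.6186  0.0701  0.9936] [-0.0095 -0.0009  0.0013]
origin [ 0.6591 -0.0585  0.0546]
n=2 (min 1.9) slide [-0.0037, -0.0022, 0.0387] rot [-0.2, -0.06, 0.43]
[[-0.223  0.962 -0.156  0.663]
 [ 0.788  0.272  0.552 -0.072]
 [ 0.574  0.    -0.819  0.074]
 [ 0.     0.     0.     1.   ]]
n=5 (min 4.2) slide [-0.0015, -0.0008, 0.0347] rot [-0.08, -0.02, 0.17]
```

View pics/w6.png

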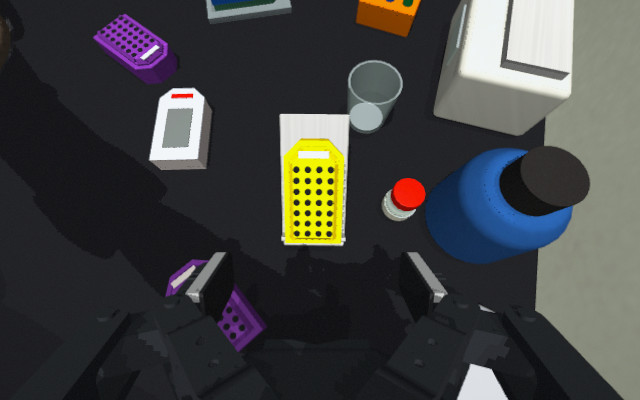

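The yellow tray is at (316,190) on the stand, band up-slope at (315,155). The jar at (405,200) clears the right finger by more than 30 mm.

Call:
apply_moves --series '[{"gripper":1,"slide":[-0.0025,-0.0014,0.038],"rotation":[-0.1,0,0.28]},{"gripper":1,"slide":[-0.0025,-0.0014,0.038],"rotation":[-0.1,0,0.28]},{"gripper":1,"slide":[-0.0025,-0.0012,0.036],"rotation":[-0.1,0,0.28]},{"gripper":1,"slide":[0,0,0.01],"rotation":[0,0,0]},{"gripper":1,"slide":[0,0,0],"rotation":[0,0,0]}]'

```text
clock: 10.92
tcp_pos: [0.6693, -0.0989, 0.1165]
tool_rot: [-0.242, 0.574, 0.761, 0.18]
force: [0.4, -0.3, 1.6]
width: 0.0855
finger_force: 0.0
```

Call:
apply_moves --series '[{"gripper":1,"slide":[0,0,0],"rotation":[0,0,0]},{"gripper":1,"slide":[0,0,0],"rotation":[0,0,0]}]'

```text
clock: 11.08
tcp_pos: [0.6722, -0.1038, 0.1182]
tool_rot: [-0.238, 0.577, 0.76, 0.181]
force: [0.1, 0.3, -1.0]
width: 0.0856
finger_force: 0.0
```

Run:
```python
from h import *
st(); og=(.6591,-.0585,.0546)
plan(pose(),ypose(og,105.9,.025),1); plan(pose(),ypose(og,105.9,.025),3)
```

```text
t 11.08 tcp [ 0.6722 -0.1038  0.1182] yawy 15.64 z [-0.154  0.55  -0.821] q [ 0.58  0.92 -0.51  1.25 -0.14  1.33  0.51] w 0.0856 ff 0.0 F [ 0.1  0.3 -1. ]
n=1 (min 1.3) slide [0.0022, -0.0003, 0.0541] rot [0.17, 0.15, -0.2]
n=3 (min 1.3) slide [0.0007, -0.0001, 0.018] rot [0.06, 0.05, -0.07]
```

Call:
apply_moves --series '[{"gripper":1,"slide":[0.001,0,0.022],"rotation":[0,0.1,-0.1]},{"gripper":1,"slide":[0.001,0,0.02],"rotation":[0,0,0]},{"gripper":1,"slide":[0,0,0.012],"rotation":[0,0,0]},{"gripper":1,"slide":[0,0,0],"rotation":[0,0,0]},{"gripper":1,"slide":[0,0,0],"rotation":[0,0,0]}]'

```text
clock: 11.5
tcp_pos: [0.6618, -0.072, 0.0727]
tool_rot: [-0.241, 0.576, 0.76, 0.181]
force: [-0.7, -0.0, 0.9]
width: 0.085
finger_force: 0.0
```

Run:
```python
from h import *
st(); og=(.6591,-.0585,.0546)
plan(pose(),ypose(og,105.9,.025),1)
```

```text
t 11.5 tcp [ 0.6618 -0.072   0.0727] yawy 15.73 z [-0.158  0.553 -0.818] q [ 0.56  0.94 -0.52  1.34 -0.14  1.22  0.52] w 0.085 ff 0.0 F [-0.7 -0.   0.9]
n=1 (min 1.0) slide [0.0009, 0.0011, -0.0023] rot [-0.01, -0.11, -0.21]
```

Call:
apply_moves --series '[{"gripper":1,"slide":[0.0005,0.001,-0.0012],"rotation":[0,0,0]},{"gripper":0.5,"slide":[0,0,0],"rotation":[0,0,0]},{"gripper":0.5,"slide":[0,0,0],"rotation":[0,0,0]},{"gripper":0.5,"slide":[0,0,0],"rotation":[0,0,0]},{"gripper":0.5,"slide":[0,0,0],"rotation":[0,0,0]}]' --newtons 60

```text
clock: 11.92
tcp_pos: [0.663, -0.0725, 0.0742]
tool_rot: [-0.241, 0.576, 0.76, 0.181]
force: [-0.1, -3.2, 6.7]
width: 0.0608
finger_force: 66.3
```

Call:
apply_moves --series '[{"gripper":0.5,"slide":[0,0,0],"rotation":[0,0,0]},{"gripper":0.5,"slide":[0,0,-0.005],"rotation":[0,0,0]},{"gripper":0.5,"slide":[0,0,-0.01],"rotation":[0,0,0]},{"gripper":0.5,"slide":[0,0,-0.02],"rotation":[0,0,0]},{"gripper":0.5,"slide":[0,0,0],"rotation":[0,0,0]}]'

```text
clock: 12.33
tcp_pos: [0.6698, -0.0938, 0.1044]
tool_rot: [-0.239, 0.577, 0.76, 0.182]
force: [1.2, -1.2, -1.0]
width: 0.061
finger_force: 65.5
```

Run:
```python
from h import *
st(); inhand()
A=pose(); p=A[:3,3]-A[:3,2]*.11; B=A.copy(); B[:3,3]=p; V=down(.64,-.09,.27,16); plan(B,V); print(p)
W=down(.44,.2,.2,-62.7); plan(V,W)
```

```text
t 12.33 tcp [ 0.6698 -0.0938  0.1044] yawy 15.57 z [-0.154  0.552 -0.82 ] q [ 0.57  0.93 -0.51  1.28 -0.14  1.29  0.51] w 0.061 ff 65.5 F [ 1.2 -1.2 -1. ]
inhand x edge [0.0553 0.0568 0.0568] shoulder z [-0.015  -0.0133  0.0038]
-0.016 10292 [0.0028 0.0246 0.047 ]
-0.012 1653 [0.0054 0.0407 0.0505]
-0.008 2246 [0.0408 0.0512 0.0567]
-0.004 111 [0.0497 0.0567 0.0569]
0.0 92 [0.0565 0.0567 0.0569]
0.004 89 [0.0566 0.0567 0.0569]
0.008 71 [0.0562 0.0567 0.0568]
0.012 66 [0.0534 0.0567 0.0569]
0.016 62 [0.0565 0.0567 0.0568]
n=5 (min 4.9) slide [0.0195, -0.0054, -0.0092] rot [0.02, -7.0, -0.08]
[ 0.68618032 -0.15348442  0.1932385 ]
n=12 (min 11.1) slide [0.0184, -0.0259, 0.0058] rot [0.0, 0.0, 6.56]
```

Run:
```python
from h import *
A=pose(); B=A.copy(); B[:3,3]-=A[:3,2]*.11; V=down(.64,-.09,.27,16); plan(B,V,6)
W=down(.4395,.2651,.17,-62.8); plan(V,W,14); plan(V,W)
```

```text
n=6 (min 4.9) slide [0.0162, -0.0045, -0.0078] rot [0.02, -5.83, -0.06]
n=14 (min 11.1) slide [0.0203, -0.0242, 0.0071] rot [0.0, 0.0, 5.63]
n=12 (min 11.1) slide [0.0239, -0.028, 0.0083] rot [0.0, 0.0, 6.57]
```

Call:
apply_moves --series '[{"gripper":0.5,"slide":[0,0,-0.037],"rotation":[0,0,0]},{"gripper":0.5,"slide":[0,0,-0.037],"rotation":[0,0,0]},{"gripper":0.5,"slide":[0,0,-0.036],"rotation":[0,0,0]}]'

```text
clock: 12.63
tcp_pos: [0.6847, -0.1518, 0.1919]
tool_rot: [-0.243, 0.575, 0.76, 0.181]
force: [1.3, 0.7, -1.8]
width: 0.0608
finger_force: 66.0
```

Call:
apply_moves --series '[{"gripper":0.5,"slide":[0.0195,-0.0054,-0.0092],"rotation":[0,-7.0,0]},{"gripper":0.5,"slide":[0.0195,-0.0054,-0.0092],"rotation":[0,-7.0,0]},{"gripper":0.5,"slide":[0.0195,-0.0054,-0.0092],"rotation":[0,-7.0,0]},{"gripper":0.5,"slide":[0.0195,-0.0054,-0.0092],"rotation":[0,-7.0,0]},{"gripper":0.5,"slide":[0.0195,-0.0054,-0.0092],"rotation":[0,-7.0,0]}]'

```text
clock: 13.05
tcp_pos: [0.6396, -0.088, 0.2703]
tool_rot: [0.001, 0.604, 0.797, -0.001]
force: [0.7, 1.2, -1.4]
width: 0.0604
finger_force: 66.1
```

Call:
apply_moves --series '[{"gripper":0.5,"slide":[0,0,0],"rotation":[0,0,0]},{"gripper":0.5,"slide":[0,0,0],"rotation":[0,0,0]}]'

```text
clock: 13.22
tcp_pos: [0.6389, -0.0827, 0.2703]
tool_rot: [-0.001, 0.6, 0.8, 0.0]
force: [-0.1, -1.3, -1.5]
width: 0.0607
finger_force: 66.1
```

Run:
```python
from h import *
st()
W=down(.4395,.2651,.17,-62.8); plan(pose(),W,14); plan(pose(),W)
```

```text
t 13.22 tcp [ 0.6389 -0.0827  0.2703] yawy 16.24 z [-0.002  0.002 -1.   ] q [ 0.3   0.49 -0.39  1.47  0.19  1.23  0.17] w 0.0607 ff 66.1 F [-0.1 -1.3 -1.5]
n=14 (min 11.1) slide [0.0198, -0.0239, 0.0072] rot [-0.01, -0.01, 5.65]
n=12 (min 11.1) slide [0.0233, -0.0276, 0.0084] rot [-0.01, -0.01, 6.59]
```

Call:
apply_moves --series '[{"gripper":0.5,"slide":[0.0198,-0.0239,0.0072],"rotation":[0,0,5.65]},{"gripper":0.5,"slide":[0.0198,-0.0239,0.0072],"rotation":[0,0,5.65]},{"gripper":0.5,"slide":[0.0198,-0.0239,0.0072],"rotation":[0,0,5.65]},{"gripper":0.5,"slide":[0.0198,-0.0239,0.0072],"rotation":[0,0,5.65]},{"gripper":0.5,"slide":[0.0198,-0.0239,0.0072],"rotation":[0,0,5.65]}]'

```text
clock: 13.63
tcp_pos: [0.512, -0.001, 0.2317]
tool_rot: [-0.003, 0.783, 0.623, -0.002]
force: [0.7, 0.0, -2.0]
width: 0.0612
finger_force: 66.1
```

Call:
apply_moves --series '[{"gripper":0.5,"slide":[0.0198,-0.0239,0.0072],"rotation":[0,0,5.65]},{"gripper":0.5,"slide":[0.0198,-0.0239,0.0072],"rotation":[0,0,5.65]},{"gripper":0.5,"slide":[0.0198,-0.0239,0.0072],"rotation":[0,0,5.65]},{"gripper":0.5,"slide":[0.0198,-0.0239,0.0072],"rotation":[0,0,5.65]},{"gripper":0.5,"slide":[0.0198,-0.0239,0.0072],"rotation":[0,0,5.65]}]'

```text
clock: 14.05
tcp_pos: [0.4439, 0.1374, 0.1965]
tool_rot: [-0.002, 0.911, 0.413, -0.002]
force: [1.3, -0.1, -1.0]
width: 0.0608
finger_force: 66.1
```

Call:
apply_moves --series '[{"gripper":0.5,"slide":[0.0198,-0.0239,0.0072],"rotation":[0,0,5.65]},{"gripper":0.5,"slide":[0.0198,-0.0239,0.0072],"rotation":[0,0,5.65]},{"gripper":0.5,"slide":[0.0198,-0.0239,0.0072],"rotation":[0,0,5.65]},{"gripper":0.5,"slide":[0.0198,-0.0239,0.0072],"rotation":[0,0,5.65]},{"gripper":0.5,"slide":[0,0,0],"rotation":[0,0,0]}]'

```text
clock: 14.47
tcp_pos: [0.4418, 0.2669, 0.1672]
tool_rot: [-0.003, 0.973, 0.229, -0.003]
force: [0.2, 1.2, -1.2]
width: 0.0608
finger_force: 66.2
```

Call:
apply_moves --series '[{"gripper":0.5,"slide":[0,0,0],"rotation":[0,0,0]},{"gripper":0.5,"slide":[0,0,0],"rotation":[0,0,0]},{"gripper":0.5,"slide":[0,0,0],"rotation":[0,0,0]}]'

```text
clock: 14.72
tcp_pos: [0.4429, 0.2592, 0.1686]
tool_rot: [-0.001, 0.973, 0.23, -0.002]
force: [0.1, -0.9, -1.9]
width: 0.0607
finger_force: 66.2
```

Run:
```python
from h import *
st(); inhand()
W=down(.4395,.2651,.1,-62.8); plan(pose(),W,1)
c=imaging.capture('top'); save('top1',c['color'][160:300,160:360])
```

```text
t 14.72 tcp [0.4429 0.2592 0.1686] yawy -63.45 z [-0.005  0.001 -1.   ] q [-0.41  0.37 -0.29  1.92  0.13  0.87 -1.87] w 0.0607 ff 66.2 F [ 0.1 -0.9 -1.9]
inhand x edge [0.0567 0.0582 0.0583] shoulder z [-0.0145 -0.0128  0.0037]
-0.016 10112 [0.0027 0.0252 0.0481]
-0.012 1902 [0.005  0.0401 0.0517]
-0.008 2315 [0.0374 0.0522 0.058 ]
-0.004 211 [0.0448 0.0565 0.0583]
0.0 102 [0.0573 0.0581 0.0583]
0.004 85 [0.058  0.0581 0.0583]
0.008 77 [0.0571 0.0581 0.0583]
0.012 62 [0.058  0.0581 0.0583]
0.016 67 [0.0505 0.0581 0.0582]
n=1 (min 1.7) slide [-0.0002, -0.0065, 0.0689] rot [-0.15, 0.19, -0.67]
```

Call:
apply_moves --series '[{"gripper":0.5,"slide":[-0.0016,-0.0065,0.03],"rotation":[-0.15,0.19,-0.67]},{"gripper":0.5,"slide":[0,0,0.03],"rotation":[0,0,0]},{"gripper":0.5,"slide":[0,0,0.009],"rotation":[0,0,0]},{"gripper":0.5,"slide":[0,0,0],"rotation":[0,0,0]},{"gripper":0.5,"slide":[0,0,0],"rotation":[0,0,0]}]'

```text
clock: 15.23
tcp_pos: [0.4383, 0.2658, 0.1005]
tool_rot: [-0.0, 0.972, 0.236, 0.0]
force: [0.0, 0.5, -0.9]
width: 0.0607
finger_force: 66.1
```

Call:
apply_moves --series '[{"gripper":0.5,"slide":[0,0,0],"rotation":[0,0,0]},{"gripper":0.5,"slide":[0,0,0],"rotation":[0,0,0]}]'

```text
clock: 15.4
tcp_pos: [0.439, 0.2667, 0.1016]
tool_rot: [-0.001, 0.972, 0.236, 0.001]
force: [0.4, 1.0, -0.7]
width: 0.0608
finger_force: 66.1
```

Run:
```python
from h import *
st(); inhand()
W=down(.4382,.2645,.0755,-62.8); plan(pose(),W,1)
```

```text
t 15.4 tcp [0.439  0.2667 0.1016] yawy -62.72 z [ 0.003  0.002 -1.   ] q [-0.44  0.46 -0.27  1.99  0.18  0.71 -1.92] w 0.0608 ff 66.1 F [ 0.4  1.  -0.7]
inhand x edge [0.0567 0.0581 0.0582] shoulder z [-0.0144 -0.0128  0.0039]
-0.016 10125 [0.0027 0.0252 0.048 ]
-0.012 1865 [0.0053 0.0399 0.0516]
-0.008 2312 [0.038  0.0522 0.058 ]
-0.004 236 [0.0452 0.0554 0.0582]
0.0 98 [0.0575 0.0581 0.0582]
0.004 87 [0.058  0.0581 0.0582]
0.008 74 [0.0566 0.0581 0.0582]
0.012 65 [0.0534 0.0581 0.0582]
0.016 63 [0.051  0.0581 0.0582]
n=1 (min 1.0) slide [-0.0017, 0.0016, 0.026] rot [-0.04, -0.18, 0.08]
```

Call:
apply_moves --series '[{"gripper":0.5,"slide":[-0.0016,0.0014,0.008],"rotation":[0,-0.15,0]},{"gripper":0.5,"slide":[0,0,0.007],"rotation":[0,0,0]},{"gripper":0.5,"slide":[0,0,0.005],"rotation":[0,0,0]},{"gripper":0.5,"slide":[0,0,0.003],"rotation":[0,0,0]},{"gripper":0.5,"slide":[0,0,0],"rotation":[0,0,0]}]'

```text
clock: 15.87
tcp_pos: [0.4369, 0.264, 0.0764]
tool_rot: [0.0, 0.972, 0.236, -0.002]
force: [-0.1, 0.6, -2.3]
width: 0.0609
finger_force: 66.3
```

Call:
apply_moves --series '[{"gripper":0.5,"slide":[0,0,0.0015],"rotation":[0,0,0]},{"gripper":0.5,"slide":[0,0,0.001],"rotation":[0,0,0]},{"gripper":0.5,"slide":[0,0,0],"rotation":[0,0,0]},{"gripper":0.5,"slide":[0,0,0],"rotation":[0,0,0]}]'

```text
clock: 16.2
tcp_pos: [0.437, 0.2642, 0.0759]
tool_rot: [0.0, 0.972, 0.236, -0.001]
force: [-7.4, -4.8, 23.3]
width: 0.0608
finger_force: 69.1
```

Run:
```python
from h import *
st()
```

```text
t 16.2 tcp [0.437  0.2642 0.0759] yawy -62.68 z [-0.001 -0.001 -1.   ] q [-0.45  0.49 -0.26  2.02  0.2   0.66 -1.94] w 0.0608 ff 69.1 F [-7.4 -4.8 23.3]
```

Call:
apply_moves --series '[{"gripper":0.85,"slide":[0,0,0],"rotation":[0,0,0]},{"gripper":0.85,"slide":[0,0,0],"rotation":[0,0,0]},{"gripper":0.85,"slide":[0,0,0],"rotation":[0,0,0]},{"gripper":0.85,"slide":[0,0,-0.005],"rotation":[0,0,0]},{"gripper":0.85,"slide":[0,0,-0.01],"rotation":[0,0,0]}]'

```text
clock: 16.62
tcp_pos: [0.4366, 0.2639, 0.0891]
tool_rot: [0.0, 0.972, 0.236, -0.002]
force: [0.3, 0.2, 0.4]
width: 0.0725
finger_force: 0.0
```

Call:
apply_moves --series '[{"gripper":1,"slide":[0,0,-0.03],"rotation":[0,0,0]},{"gripper":1,"slide":[0,0,-0.04],"rotation":[0,0,0]},{"gripper":1,"slide":[0,0,-0.04],"rotation":[0,0,0]},{"gripper":1,"slide":[0,0,-0.03],"rotation":[0,0,0]},{"gripper":1,"slide":[0,0,0],"rotation":[0,0,0]}]'

```text
clock: 17.03
tcp_pos: [0.4399, 0.2666, 0.2368]
tool_rot: [-0.002, 0.972, 0.236, 0.004]
force: [1.6, 1.2, -0.6]
width: 0.0852
finger_force: 0.0
```

Run:
```python
from h import *
st(); wfit((.440,.266),(.072,.1),sat=60,name='w7')
plan(pose(),down(.47,-.06,.2,18)); V=down(.452,-.04,.2,18); plan(pose(),V,14)
```

```text
t 17.03 tcp [0.4399 0.2666 0.2368] yawy -62.68 z [ 0.007  0.006 -1.   ] q [-0.4   0.29 -0.31  1.84  0.1   1.02 -1.84] w 0.0852 ff 0.0 F [ 1.6  1.2 -0.6]
wfit 5354 [ 0.4392  0.2641 27.5108  0.9904] z [0.0803 0.0883 0.0901]
n=12 (min 11.4) slide [-0.0254, 0.0153, 0.0027] rot [0.01, -0.03, -6.72]
n=14 (min 11.4) slide [-0.0211, 0.011, 0.0024] rot [0.01, -0.02, -5.76]
```

Run:
```python
from h import *
plan(pose(),down(.452,-.012,.2,18),13)
```

```text
n=13 (min 11.4) slide [-0.0205, 0.011, 0.0025] rot [0.01, -0.02, -6.21]
```

Call:
apply_moves --series '[{"gripper":1,"slide":[-0.0205,0.011,0.0025],"rotation":[0,0,-6.21]},{"gripper":1,"slide":[-0.0205,0.011,0.0025],"rotation":[0,0,-6.21]},{"gripper":1,"slide":[-0.0205,0.011,0.0025],"rotation":[0,0,-6.21]},{"gripper":1,"slide":[-0.0205,0.011,0.0025],"rotation":[0,0,-6.21]},{"gripper":1,"slide":[-0.0205,0.011,0.0025],"rotation":[0,0,-6.21]}]'

```text
clock: 17.5
tcp_pos: [0.3928, 0.1568, 0.2167]
tool_rot: [-0.0, 0.872, 0.49, -0.002]
force: [0.3, -0.4, 0.2]
width: 0.0853
finger_force: 0.0
```

Call:
apply_moves --series '[{"gripper":1,"slide":[-0.0205,0.011,0.0025],"rotation":[0,0,-6.21]},{"gripper":1,"slide":[-0.0205,0.011,0.0025],"rotation":[0,0,-6.21]},{"gripper":1,"slide":[-0.0205,0.011,0.0025],"rotation":[0,0,-6.21]},{"gripper":1,"slide":[-0.0205,0.011,0.0025],"rotation":[0,0,-6.21]},{"gripper":1,"slide":[-0.0205,0.011,0.0025],"rotation":[0,0,-6.21]}]'

```text
clock: 17.92
tcp_pos: [0.4114, 0.0429, 0.2044]
tool_rot: [-0.001, 0.709, 0.705, -0.001]
force: [0.1, -0.6, 0.4]
width: 0.0853
finger_force: 0.0
```

Call:
apply_moves --series '[{"gripper":1,"slide":[-0.0205,0.011,0.0025],"rotation":[0,0,-6.21]},{"gripper":1,"slide":[-0.0205,0.011,0.0025],"rotation":[0,0,-6.21]},{"gripper":1,"slide":[-0.0205,0.011,0.0025],"rotation":[0,0,-6.21]},{"gripper":1,"slide":[0,0,0],"rotation":[0,0,0]},{"gripper":1,"slide":[0,0,0],"rotation":[0,0,0]}]'

```text
clock: 18.33
tcp_pos: [0.4507, -0.0144, 0.1966]
tool_rot: [-0.001, 0.589, 0.808, -0.001]
force: [-0.4, -0.2, 0.6]
width: 0.0854
finger_force: 0.0
```

Call:
apply_moves --series '[{"gripper":1,"slide":[0,0,0],"rotation":[0,0,0]},{"gripper":1,"slide":[0,0,0],"rotation":[0,0,0]}]'

```text
clock: 18.5
tcp_pos: [0.4503, -0.0126, 0.1971]
tool_rot: [-0.001, 0.588, 0.809, -0.001]
force: [-0.3, -0.1, -0.0]
width: 0.0851
finger_force: 0.0
```

Run:
```python
from h import *
st(); wfit((.4515,-.01),(.015,.045),name='w8')
plan(pose(),down(.4515,-.0100,.024,18),1)
```

```text
t 18.5 tcp [ 0.4503 -0.0126  0.1971] yawy 18.04 z [-0.003 -0.    -1.   ] q [ 0.2   0.24 -0.35  2.03  0.1   0.89  0.11] w 0.0851 ff 0.0 F [-0.3 -0.1 -0. ]
wfit 5810 [ 4.523000e-01 -1.030000e-02  1.080915e+02  9.918000e-01] z [0.0279 0.0292 0.0306]
n=1 (min 4.2) slide [0.002, 0.0022, 0.1732] rot [-0.13, -0.03, 0.07]
```

Call:
apply_moves --series '[{"gripper":1,"slide":[0.001,0.0013,0.038],"rotation":[-0.1,0,0]},{"gripper":1,"slide":[0.001,0.0013,0.038],"rotation":[0,0,0]},{"gripper":1,"slide":[0,0,0.038],"rotation":[0,0,0]},{"gripper":1,"slide":[0,0,0.034],"rotation":[0,0,0]},{"gripper":1,"slide":[0,0,0.024],"rotation":[0,0,0]}]'

```text
clock: 18.97
tcp_pos: [0.4513, -0.0099, 0.023]
tool_rot: [-0.001, 0.587, 0.809, -0.0]
force: [0.5, -0.5, 0.2]
width: 0.0854
finger_force: 0.0
```

Call:
apply_moves --series '[{"gripper":1,"slide":[0,0,0],"rotation":[0,0,0]},{"gripper":1,"slide":[0,0,0],"rotation":[0,0,0]},{"gripper":1,"slide":[0,0,0],"rotation":[0,0,0]}]'

```text
clock: 19.22
tcp_pos: [0.4534, -0.0102, 0.0264]
tool_rot: [0.0, 0.587, 0.809, 0.0]
force: [0.3, -0.1, 1.4]
width: 0.0851
finger_force: 0.0
```

Run:
```python
from h import *
st()
plan(pose(),down(.4521,-.0102,.024,18),1)
```

```text
t 19.22 tcp [ 0.4534 -0.0102  0.0264] yawy 18.07 z [ 0.001  0.    -1.   ] q [ 0.1   0.52 -0.25  2.18  0.28  0.47 -0.06] w 0.0851 ff 0.0 F [ 0.3 -0.1  1.4]
n=1 (min 1.0) slide [0.0004, -0.0012, 0.0024] rot [0.06, 0.0, 0.07]
```

Call:
apply_moves --series '[{"gripper":1,"slide":[0,-0.0006,0.002],"rotation":[0,0,0]},{"gripper":0.5,"slide":[0,0,0],"rotation":[0,0,0]},{"gripper":0.5,"slide":[0,0,0],"rotation":[0,0,0]},{"gripper":0.5,"slide":[0,0,0],"rotation":[0,0,0]},{"gripper":0.5,"slide":[0,0,0],"rotation":[0,0,0]}]' --newtons 60

```text
clock: 19.63
tcp_pos: [0.4528, -0.0111, 0.0245]
tool_rot: [0.001, 0.588, 0.809, 0.0]
force: [-2.2, -0.2, 14.7]
width: 0.0609
finger_force: 62.7
```

Call:
apply_moves --series '[{"gripper":0.5,"slide":[0,0,0],"rotation":[0,0,0]},{"gripper":0.5,"slide":[0,0,-0.02],"rotation":[0,0,0]},{"gripper":0.5,"slide":[0,0,-0.035],"rotation":[0,0,0]},{"gripper":0.5,"slide":[0,0,-0.04],"rotation":[0,0,0]},{"gripper":0.5,"slide":[0,0,-0.04],"rotation":[0,0,0]}]'

```text
clock: 20.05
tcp_pos: [0.4513, -0.0109, 0.16]
tool_rot: [-0.001, 0.587, 0.809, -0.0]
force: [1.2, -1.0, -1.5]
width: 0.0604
finger_force: 66.7
```

Call:
apply_moves --series '[{"gripper":0.5,"slide":[0,0,-0.04],"rotation":[0,0,0]},{"gripper":0.5,"slide":[0,0,0],"rotation":[0,0,0]},{"gripper":0.5,"slide":[0,0,0],"rotation":[0,0,0]}]'

```text
clock: 20.3
tcp_pos: [0.4536, -0.0111, 0.2009]
tool_rot: [0.002, 0.588, 0.809, 0.002]
force: [-1.3, 0.2, -1.2]
width: 0.0604
finger_force: 67.0
```

Run:
```python
from h import *
st(); inhand()
plan(pose(),down(.4385,.2636,.19,-62.6),13)
```

```text
t 20.3 tcp [ 0.4536 -0.0111  0.2009] yawy 18.0 z [ 0.006 -0.    -1.   ] q [ 0.22  0.24 -0.37  2.02  0.11  0.9   0.1 ] w 0.0604 ff 67.0 F [-1.3  0.2 -1.2]
inhand x edge [0.0556 0.0569 0.057 ] shoulder z [-0.0061 -0.0046  0.0052]
-0.008 10672 [0.003  0.0284 0.0553]
-0.004 2369 [0.0072 0.0353 0.0569]
0.0 95 [0.0565 0.0568 0.057 ]
0.004 75 [0.0546 0.0569 0.057 ]
0.008 72 [0.0535 0.0569 0.057 ]
0.012 66 [0.0531 0.0568 0.057 ]
0.016 63 [0.0567 0.0568 0.057 ]
n=13 (min 11.4) slide [0.0213, -0.0087, 0.0007] rot [0.01, -0.0, 6.2]
```

Call:
apply_moves --series '[{"gripper":0.5,"slide":[0.0213,-0.0087,0.0007],"rotation":[0,0,6.2]},{"gripper":0.5,"slide":[0.0213,-0.0087,0.0007],"rotation":[0,0,6.2]},{"gripper":0.5,"slide":[0.0213,-0.0087,0.0007],"rotation":[0,0,6.2]},{"gripper":0.5,"slide":[0.0213,-0.0087,0.0007],"rotation":[0,0,6.2]},{"gripper":0.5,"slide":[0.0213,-0.0087,0.0007],"rotation":[0,0,6.2]}]'

```text
clock: 20.77
tcp_pos: [0.3969, 0.0896, 0.1932]
tool_rot: [-0.001, 0.784, 0.62, -0.002]
force: [0.0, -0.2, -1.3]
width: 0.0607
finger_force: 66.9
```

Call:
apply_moves --series '[{"gripper":0.5,"slide":[0.0213,-0.0087,0.0007],"rotation":[0,0,6.2]},{"gripper":0.5,"slide":[0.0213,-0.0087,0.0007],"rotation":[0,0,6.2]},{"gripper":0.5,"slide":[0.0213,-0.0087,0.0007],"rotation":[0,0,6.2]},{"gripper":0.5,"slide":[0.0213,-0.0087,0.0007],"rotation":[0,0,6.2]},{"gripper":0.5,"slide":[0.0213,-0.0087,0.0007],"rotation":[0,0,6.2]}]'

```text
clock: 21.18
tcp_pos: [0.4038, 0.2036, 0.1896]
tool_rot: [0.0, 0.921, 0.389, -0.002]
force: [0.1, -1.3, -1.2]
width: 0.0604
finger_force: 66.9
```

Call:
apply_moves --series '[{"gripper":0.5,"slide":[0.0213,-0.0087,0.0007],"rotation":[0,0,6.2]},{"gripper":0.5,"slide":[0.0213,-0.0087,0.0007],"rotation":[0,0,6.2]},{"gripper":0.5,"slide":[0.0213,-0.0087,0.0007],"rotation":[0,0,6.2]},{"gripper":0.5,"slide":[0,0,0.02],"rotation":[0,0,0]},{"gripper":0.5,"slide":[0,0,0.02],"rotation":[0,0,0]}]'

```text
clock: 21.6
tcp_pos: [0.4375, 0.2652, 0.1475]
tool_rot: [-0.0, 0.971, 0.238, -0.0]
force: [0.0, -0.5, -1.1]
width: 0.0609
finger_force: 66.9
```

Call:
apply_moves --series '[{"gripper":0.5,"slide":[0,0,0.01],"rotation":[0,0,0]},{"gripper":0.5,"slide":[0,0,0],"rotation":[0,0,0]},{"gripper":0.5,"slide":[0,0,0],"rotation":[0,0,0]},{"gripper":0.5,"slide":[0,0,0],"rotation":[0,0,0]}]'

```text
clock: 21.93
tcp_pos: [0.4376, 0.2637, 0.1395]
tool_rot: [-0.0, 0.971, 0.237, -0.0]
force: [0.3, 0.7, -0.8]
width: 0.0606
finger_force: 66.9
```

Run:
```python
from h import *
st(); inhand()
plan(pose(),down(.4387,.2642,.106,-62.6),1)
```

```text
t 21.93 tcp [0.4376 0.2637 0.1395] yawy -62.57 z [-0.  0. -1.] q [-0.44  0.4  -0.27  1.96  0.14  0.8  -1.88] w 0.0606 ff 66.9 F [ 0.3  0.7 -0.8]
inhand x edge [0.0566 0.0578 0.0578] shoulder z [-0.0061 -0.0046  0.0049]
-0.008 10849 [0.0031 0.0287 0.0562]
-0.004 2355 [0.007  0.0362 0.0578]
0.0 104 [0.0571 0.0577 0.0579]
0.004 83 [0.0535 0.0577 0.0579]
0.008 75 [0.0509 0.0577 0.0579]
0.012 67 [0.0527 0.0577 0.0579]
0.016 62 [0.0576 0.0577 0.0578]
n=1 (min 1.0) slide [0.0009, 0.0001, 0.0339] rot [-0.02, -0.05, 0.02]
```

Call:
apply_moves --series '[{"gripper":0.5,"slide":[0,0,0.012],"rotation":[0,0,0]},{"gripper":0.5,"slide":[0,0,0.009],"rotation":[0,0,0]},{"gripper":0.5,"slide":[0,0,0.006],"rotation":[0,0,0]},{"gripper":0.5,"slide":[0,0,0.004],"rotation":[0,0,0]},{"gripper":0.5,"slide":[0,0,0],"rotation":[0,0,0]}]'

```text
clock: 22.4
tcp_pos: [0.4371, 0.2635, 0.1075]
tool_rot: [0.0, 0.971, 0.237, -0.001]
force: [0.6, 0.3, -0.7]
width: 0.0606
finger_force: 66.9
```

Call:
apply_moves --series '[{"gripper":0.5,"slide":[0,0,0.0015],"rotation":[0,0,0]},{"gripper":0.5,"slide":[0,0,0],"rotation":[0,0,0]},{"gripper":0.5,"slide":[0,0,0],"rotation":[0,0,0]}]'

```text
clock: 22.65
tcp_pos: [0.4377, 0.264, 0.1069]
tool_rot: [-0.0, 0.971, 0.237, 0.0]
force: [-0.2, -1.1, 0.3]
width: 0.0607
finger_force: 66.9
```

Call:
apply_moves --series '[{"gripper":0.5,"slide":[0,0,0.0015],"rotation":[0,0,0]},{"gripper":0.5,"slide":[0,0,0],"rotation":[0,0,0]},{"gripper":0.5,"slide":[0,0,0],"rotation":[0,0,0]}]'

```text
clock: 22.9
tcp_pos: [0.4378, 0.264, 0.1066]
tool_rot: [-0.0, 0.971, 0.237, 0.001]
force: [-3.8, -3.3, 16.2]
width: 0.0609
finger_force: 68.9
```

Contact shows 16 N at the expected height, so the lid is seated. I'll release it, back off and verify.

Call:
apply_moves --series '[{"gripper":0.85,"slide":[0,0,0],"rotation":[0,0,0]},{"gripper":0.85,"slide":[0,0,0],"rotation":[0,0,0]},{"gripper":0.85,"slide":[0,0,0],"rotation":[0,0,0]},{"gripper":0.85,"slide":[0,0,-0.005],"rotation":[0,0,0]},{"gripper":0.85,"slide":[0,0,-0.01],"rotation":[0,0,0]}]'

```text
clock: 23.32
tcp_pos: [0.4369, 0.2633, 0.1196]
tool_rot: [0.0, 0.971, 0.237, -0.001]
force: [-0.3, -0.3, -0.2]
width: 0.0725
finger_force: 0.0
```

Call:
apply_moves --series '[{"gripper":1,"slide":[0,0,-0.03],"rotation":[0,0,0]},{"gripper":1,"slide":[0,0,-0.04],"rotation":[0,0,0]},{"gripper":1,"slide":[0,0,-0.04],"rotation":[0,0,0]},{"gripper":1,"slide":[0,0,-0.03],"rotation":[0,0,0]},{"gripper":1,"slide":[0,0,0],"rotation":[0,0,0]}]'

```text
clock: 23.73
tcp_pos: [0.4398, 0.2659, 0.2675]
tool_rot: [-0.002, 0.971, 0.237, 0.005]
force: [1.3, 1.2, -0.2]
width: 0.0855
finger_force: 0.0
```

Call:
apply_moves --series '[{"gripper":1,"slide":[0,0,0],"rotation":[0,0,0]},{"gripper":1,"slide":[0,0,0],"rotation":[0,0,0]}]'

```text
clock: 23.9
tcp_pos: [0.4373, 0.2636, 0.2604]
tool_rot: [-0.0, 0.971, 0.237, 0.0]
force: [0.7, -0.8, 0.6]
width: 0.0857
finger_force: 0.0
```

Run:
```python
from h import *
st(); wfit((.440,.265),(.095,.13))
c=imaging.capture('side'); save('side1',cv2.resize(c['color'][150:390,230:470],(600,600),interpolation=cv2.INTER_CUBIC))
```

```text
t 23.9 tcp [0.4373 0.2636 0.2604] yawy -62.56 z [ 0.  0. -1.] q [-0.41  0.26 -0.29  1.81  0.08  1.08 -1.82] w 0.0857 ff 0.0 F [ 0.7 -0.8  0.6]
wfit 6538 [ 0.4399  0.2638 27.4705  0.9897] z [0.11   0.1113 0.1126]
```

View pics/side1.png

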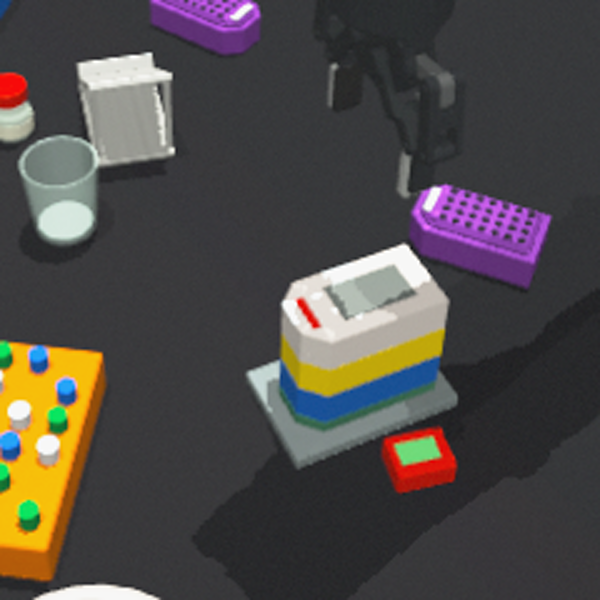

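The side view shows blue, yellow and the white lid stacked flush at (365,335), with the cut corners aligned at the left. The lid top is level at 112 mm, and the timer, beaker, jar and rack are where they were.

```bash
python3 -c "
from bench import env
print(env.hand_in())"
```

```text
the job is handed in; nothing more can be done
None
```

I built the stack (blue, yellow, white lid) on the stacker base, fully seated with cut corners aligned, and handed the job in at about 24 s; no verdict came back, and the bystanders look unmoved.

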